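# Stow the movement trays under the shelf and bar them in

### The job

Stow the stripped movements for the night: lift the retaining bar out of its two saddles at the front of the grey shelf, slide every parts tray on the bench into a lane of its own under the shelf until it is fully home, keeping the trays upright so nothing spills, then lay the bar back across both saddles, grip upwards and centred, so that no tray can slide or be knocked out. Leave the balance cock, the watch case and the finial on the shelf where they are.

Things in the scene. Friction and masses are not known exactly. Their poses are not given: they have to be found in the camera images.
- shelf: Grey steel shelf, fixed, 430 mm wide (its y), 200 deep (x), deck 30 to 46 mm up; on its back edge a black magnetic strip (top 92 mm up) holds tweezers and a screwdriver. Origin on the bench under the middle of the front edge; x goes in under it, z up. Under it, open to the front, are four lanes (a row of 3 brass screws in the deck over each runner); solid plinths fill the ends.
- lane0 (a point): Lane 0, counted from the shelf's -y end: 66 mm wide, 30 high, floored by the bench, between 8 mm runners or a plinth that begin at the shelf's front edge, and closed by a back stop 100 mm behind it. The point is where a tray's origin lies when fully home against the stop: on the bench, 47 mm behind the front edge, mid-lane; the tray then stands 6 mm out of the front edge. Axes as the shelf's.
- lane1 (a point): Lane 1, counted from the shelf's -y end: 66 mm wide, 30 high, floored by the bench, between 8 mm runners or a plinth that begin at the shelf's front edge, and closed by a back stop 100 mm behind it. The point is where a tray's origin lies when fully home against the stop: on the bench, 47 mm behind the front edge, mid-lane; the tray then stands 6 mm out of the front edge. Axes as the shelf's.
- lane2 (a point): Lane 2, counted from the shelf's -y end: 66 mm wide, 30 high, floored by the bench, between 8 mm runners or a plinth that begin at the shelf's front edge, and closed by a back stop 100 mm behind it. The point is where a tray's origin lies when fully home against the stop: on the bench, 47 mm behind the front edge, mid-lane; the tray then stands 6 mm out of the front edge. Axes as the shelf's.
- lane3 (a point): Lane 3, counted from the shelf's -y end: 66 mm wide, 30 high, floored by the bench, between 8 mm runners or a plinth that begin at the shelf's front edge, and closed by a back stop 100 mm behind it. The point is where a tray's origin lies when fully home against the stop: on the bench, 47 mm behind the front edge, mid-lane; the tray then stands 6 mm out of the front edge. Axes as the shelf's.
- saddle_right (a point): Dark steel saddle for the bar on the front of the shelf's -y end: 20 mm wide (y), standing 33 mm out from the front edge; its channel runs from 29 to 9 mm in front of that edge, floor 10 mm and cheek tops 22 mm above the bench. The point is the middle of the channel floor, 195 mm from the shelf's middle. Axes as the shelf's.
- saddle_left (a point): Dark steel saddle for the bar on the front of the shelf's +y end: 20 mm wide (y), standing 33 mm out from the front edge; its channel runs from 29 to 9 mm in front of that edge, floor 10 mm and cheek tops 22 mm above the bench. The point is the middle of the channel floor, 195 mm from the shelf's middle. Axes as the shelf's.
- bar_seat (a point): Where the bar's origin lies when it rests centred in both saddles: midway between them, 19 mm in front of the shelf's front edge, 10 mm above the bench; axes as the shelf's.
- bar: Aluminium retaining bar, 430 mm long (its y), 14 x 14 mm, 0.24 kg. Mid-top is an upright black grip block 22 mm long (y), 14 thick, 14 to 40 mm above the bar's underside. Origin mid-underside, z up; ends alike. It starts loose in the saddles (3 mm play in x), shutting the lanes; no finger fits between it and the shelf there, so pinch the block along the bar. Set it aside anywhere.
- tray0: Loose open parts tray (green, with brass wheels), 106 mm long (its x), 60 mm wide (its y), 22 mm high, 3 mm walls, about 0.2 kg, clock parts fixed inside below the rim. Origin at the centre of its underside, z up. Both ends are alike and either may go in first, long side along the lane. May be absent (None).
- tray1: Loose open parts tray (blue, with a brass plate and pillars), 106 mm long (its x), 60 mm wide (its y), 22 mm high, 3 mm walls, about 0.2 kg, clock parts fixed inside below the rim. Origin at the centre of its underside, z up. Both ends are alike and either may go in first, long side along the lane. May be absent (None).
- tray2: Loose open parts tray (red, with a brass barrel and two steel arbors), 106 mm long (its x), 60 mm wide (its y), 22 mm high, 3 mm walls, about 0.2 kg, clock parts fixed inside below the rim. Origin at the centre of its underside, z up. Both ends are alike and either may go in first, long side along the lane. May be absent (None).
- tray3: Loose open parts tray (dark brown, with a white dial and a wheel), 106 mm long (its x), 60 mm wide (its y), 22 mm high, 3 mm walls, about 0.2 kg, clock parts fixed inside below the rim. Origin at the centre of its underside, z up. Both ends are alike and either may go in first, long side along the lane. May be absent (None).
- cock: Brass balance cock, about 45 x 20 x 6 mm, loose on the shelf's deck; leave it alone. Origin centre of underside.
- watchcase: Nickel watch case, 50 mm across, 11 mm high, loose on the deck; leave it alone. Origin centre of underside.
- finial: Turned walnut clock finial, 36 mm across, 76 mm tall, standing loose on the deck; leave it alone. Origin centre of underside.

How it is judged (in metres and radians):
On the way, in this order (a step that is already met when the one before it is completed fails the run):
1. the bar is lifted out of its saddles and taken clear of the lane mouths (distance between bar and bar_seat above 0.05 m), for 0.2 s.
2. every tray present is fully home in a lane under the shelf (((x of tray0 in the frame of lane0 between -0.007 and 0.012 m and y of tray0 in the frame of lane0 between -0.01 and 0.01 m) or (x of tray0 in the frame of lane1 between -0.007 and 0.012 m and y of tray0 in the frame of lane1 between -0.01 and 0.01 m) or (x of tray0 in the frame of lane2 between -0.007 and 0.012 m and y of tray0 in the frame of lane2 between -0.01 and 0.01 m) or (x of tray0 in the frame of lane3 between -0.007 and 0.012 m and y of tray0 in the frame of lane3 between -0.01 and 0.01 m)) and height (world z) of tray0 between -0.004 and 0.004 m and angle between the x axis of each of tray0, tray1, tray2, tray3 and the x axis of shelf, either way round below 0.1 rad and angle between each of tray0, tray1, tray2, tray3's own z axis and vertical below 0.06 rad and ((x of tray1 in the frame of lane0 between -0.007 and 0.012 m and y of tray1 in the frame of lane0 between -0.01 and 0.01 m) or (x of tray1 in the frame of lane1 between -0.007 and 0.012 m and y of tray1 in the frame of lane1 between -0.01 and 0.01 m) or (x of tray1 in the frame of lane2 between -0.007 and 0.012 m and y of tray1 in the frame of lane2 between -0.01 and 0.01 m) or (x of tray1 in the frame of lane3 between -0.007 and 0.012 m and y of tray1 in the frame of lane3 between -0.01 and 0.01 m)) and height (world z) of tray1 between -0.004 and 0.004 m and ((x of tray2 in the frame of lane0 between -0.007 and 0.012 m and y of tray2 in the frame of lane0 between -0.01 and 0.01 m) or (x of tray2 in the frame of lane1 between -0.007 and 0.012 m and y of tray2 in the frame of lane1 between -0.01 and 0.01 m) or (x of tray2 in the frame of lane2 between -0.007 and 0.012 m and y of tray2 in the frame of lane2 between -0.01 and 0.01 m) or (x of tray2 in the frame of lane3 between -0.007 and 0.012 m and y of tray2 in the frame of lane3 between -0.01 and 0.01 m)) and height (world z) of tray2 between -0.004 and 0.004 m and ((x of tray3 in the frame of lane0 between -0.007 and 0.012 m and y of tray3 in the frame of lane0 between -0.01 and 0.01 m) or (x of tray3 in the frame of lane1 between -0.007 and 0.012 m and y of tray3 in the frame of lane1 between -0.01 and 0.01 m) or (x of tray3 in the frame of lane2 between -0.007 and 0.012 m and y of tray3 in the frame of lane2 between -0.01 and 0.01 m) or (x of tray3 in the frame of lane3 between -0.007 and 0.012 m and y of tray3 in the frame of lane3 between -0.01 and 0.01 m)) and height (world z) of tray3 between -0.004 and 0.004 m), for 0.2 s.
At the end, for the whole second after the job is handed in: Every tray present stands flat in a lane, within 7 mm of fully home along the lane and 10 mm of its middle, and within 0.1 rad of the lane's direction; the bar lies in both saddles, level and grip up, within 12 mm of centred along its length, all at rest (all of step 2 and x of bar in the frame of bar_seat between -0.006 and 0.006 m and y of bar in the frame of bar_seat between -0.012 and 0.012 m and z of bar in the frame of bar_seat between -0.003 and 0.004 m and angle between the y axis of bar and the y axis of shelf, either way round below 0.04 rad and angle between bar's own z axis and vertical below 0.08 rad and linear speed of each of tray0, tray1, tray2, tray3, bar below 0.02 m/s); the robot touches nothing.
It fails at once if the brass balance cock on the shelf is displaced by more than 20 mm (distance of cock from where it was at the start of the episode above 0.02 m).
It fails at once if the nickel watch case on the shelf is displaced by more than 20 mm (distance of watchcase from where it was at the start of the episode above 0.02 m).
It fails at once if the walnut finial on the shelf is displaced by more than 20 mm (distance of finial from where it was at the start of the episode above 0.02 m).
It fails at once if a tray is tipped past 45 degrees, spilling its parts (angle between any of tray0, tray1, tray2, tray3's own z axis and vertical above 0.785 rad).
Of tray0, tray1, tray2, tray3 only 2 to 4 are there at a start; the rules pass over those that are not, and their reading is None.
At some moment in a run one of tray0, tray1, tray2, tray3 may be knocked a few centimetres aside while the robot is not near it.
Once in a run the grip may slacken for a moment while it holds something.
It also fails if it takes over 210 s, if anything falls off the work surface, if the arm or the gripper's body presses on something with over 40 N, if the wrist force passes 120 N, or if a joint passes its speed limit or range.

### The arm

A 6-joint arm with a two-finger parallel gripper is mounted at the origin on the work surface. World frame = base frame: x ahead of the robot, y to its left, z up, the work surface at z = 0. Lengths are in mm, angles in degrees, forces in N, time in s.
With the tool pointing down it reaches from about 275 to 1000 mm from the base axis. Payload 8.4 kg.
Tool frame: the origin (TCP) lies midway between the tips of the shut fingers; the grasp point (between the pads) lies 19 mm behind it; z points along the fingers, y is the direction in which the jaws open and shut (so a half turn about z gives the same grasp; the last joint's range is limited). The gripper opens to 85 mm and grips with 20 to 120 N. Pads are 22 mm wide; open, the fingers measure 114 mm over their backs; the gripper's body (76 mm by 85 mm) begins 54 mm behind the grasp point. The pads swing forward as they close: fully open they stand 13 mm farther back than shut.
Start: joints at [74.404, 20.225, 93.587, -0, 66.188, -0.138], TCP at [166.585, 602.393, 201.181] pointing down, gripper open.
Joint ranges: [-150.9, 150.9], [-52.94, 120.26], [3.33, 152.33], [-74.26, 254.26], [0, 154.13], [-172.89, 172.89]. Speed limits (degrees/s): [127.2, 127.2, 159.86, 180, 180, 180].

### API

Orientations are given as [roll, pitch, yaw] about the fixed x, y, z axes, in that order (R = Rz(yaw) Ry(pitch) Rx(roll)).
In Python, from station import bot gives the robot as it stands.
- The arm moves only by the shell command python3 -m handwheel 'ROWS' [FORCE]. ROWS is a JSON object of lists of equal length, an entry for each row: "dr": the turn, a rotation vector about the tool's x, y, z in degrees, a list of three; "xyz": the shift along the tool's x, y, z in cm, a list of three; "gripper": the closure, from -1 (fully open) to 1 (shut). A call has 1 to 12 rows; each row is the pose to reach, as a shift and turn from the pose commanded when the call began, along the tool's axes at that moment; what a row does not reach only later rows make up. A row lasts 1/8 s, in which the tool goes at most 62.5 mm and 10.7 degrees, less where a joint would pass 70% of its speed; a pose out of reach is approached as far as the arm can. A call with a gripper value outside its range is refused whole. The fingers move at their own pace and stop on an object; FORCE is the grip in N (left out, the last holds). Time passes only in rows, so rows that repeat a pose let the fingers close. It gives the time, the measured TCP pose, the force and the opening at its end, in the units of the state.
- bot.read_state(): the state, without advancing time (a new reading comes with each control period).
- bot.read_camera(name): name is "scene" or "top" or "wrist"; returns the picture (480x640x3 uint8, red, green, blue); there is no depth.
- bot.camera_info(name): a dict with "fx", "fy", "cx", "cy" (pixels), "extrinsics" (4x4, takes a point from camera to world coordinates); the wrist camera has in their place "tool_from_camera" (4x4, takes a point from camera to tool coordinates, whose origin is the TCP and whose axes are the flange's). Camera axes: x right, y down, z forward; pixel columns grow to the right and rows downward; lengths in mm; the calibration is good to about 2 mm. A picture is of the moment at which its call begins: read the wrist's pose just before it. camera_info takes no time and is no camera call.
- bot.sign_off(): hands the job in, once; it reports no verdict.
The state is a dict: "time": time; "joint_positions": joint angles; "qd": joint speeds; "tau": joint torques, N m; "tcp_pos": TCP position; "tcp_rot": TCP orientation; "ft_force": force on the tool from outside, world axes, zero at the start; "ft_torque": the same for the moment, N m; "gripper_width": finger opening in mm.
Only numpy, scipy, OpenCV 4.12 (cv2) and the standard library are available. Lean on these libraries where they do the work, as an engineer would, in place of code of your own. Each camera call takes 0.05 s, during which the arm holds its last target. There are 200 camera calls.

## Working session

There is one attempt and no reset: what is moved stays moved. The work goes in short steps, Python scripts to look and compute and a shell command to move; the robot and the scene stay as the last step left them, time stands still between calls to the robot, and variables do not carry over. Pictures are saved under pics/ and viewed, about 12 in all and at most 16, crops included, and the job is handed in when it is done.

```bash
mkdir -p pics; ls; cat > h.py <<'E'
import numpy as np, cv2
from station import bot
from scipy.spatial.transform import Rotation as R
def snap(cam,name=None):
    im=bot.read_camera(cam)
    if name: cv2.imwrite('pics/'+name,im[:,:,::-1])
    return im
def cam(name):
    i=bot.camera_info(name)
    if name=='wrist':
        s=bot.read_state();T=np.eye(4);T[:3,:3]=R.from_euler('xyz',s['tcp_rot'],degrees=True).as_matrix();T[:3,3]=s['tcp_pos']
        E=T@np.array(i['tool_from_camera'])
    else: E=np.array(i['extrinsics'])
    return i,E
def ray(c,uv,z):
    i,E=c
    uv=np.atleast_2d(np.asarray(uv,float))
    d=np.c_[(uv[:,0]-i['cx'])/i['fx'],(uv[:,1]-i['cy'])/i['fy'],np.ones(len(uv))]@E[:3,:3].T
    o=E[:3,3]
    return o+d*((z-o[2])/d[:,2])[:,None]
def proj(c,p):
    i,E=c; q=(np.atleast_2d(p)-E[:3,3])@E[:3,:3]
    return np.c_[i['fx']*q[:,0]/q[:,2]+i['cx'],i['fy']*q[:,1]/q[:,2]+i['cy']]
E
python3 - <<'E'
from h import *
a=snap('top','top0.png'); b=snap('scene','scene0.png')
for n in('top','scene','wrist'): print(bot.camera_info(n))
print(bot.read_state())
E
```

```text
pics
{'fx': 471.5890327371411, 'fy': 471.5890327371411, 'cx': 320.2839957423692, 'cy': 248.8743611065357, 'extrinsics': array([[ 2.44924567e-02, -9.81161682e-01,  1.91629523e-01,
         4.13988505e+02],
       [-9.99699767e-01, -2.41732435e-02,  4.00378309e-03,
         1.23877283e+01],
       [ 7.03948562e-04, -1.91670052e-01, -9.81459167e-01,
         9.00144585e+02],
       [ 0.00000000e+00,  0.00000000e+00,  0.00000000e+00,
         1.00000000e+00]])}
{'fx': 591.4401939025363, 'fy': 591.4401939025363, 'cx': 321.7456569662559, 'cy': 241.95577109163958, 'extrinsics': array([[-1.53948938e-01,  7.28569569e-01, -6.67447457e-01,
         1.29195581e+03],
       [ 9.87998820e-01,  1.04911697e-01, -1.13366077e-01,
         1.25826749e+02],
       [-1.25720284e-02, -6.76889887e-01, -7.35976919e-01,
         8.14607506e+02],
       [ 0.00000000e+00,  0.00000000e+00,  0.00000000e+00,
         1.00000000e+00]])}
{'fx': 423.4143688726993, 'fy': 423.4143688726993, 'cx': 323.92040686391937, 'cy': 236.04034263618226, 'tool_from_camera': array([[-6.92990662e-04, -9.65707952e-01, -2.59629873e-01
[... 250 characters left out ...]
0e+00,
         1.00000000e+00]])}
{'time': 0.1, 'joint_positions': array([ 7.44059881e+01,  2.02597838e+01,  9.36234927e+01,  2.12996320e-03,
        6.61875374e+01, -1.38688768e-01]), 'qd': array([ 0.02688327, -0.11960543, -0.12577519,  0.08095379,  0.04395803,
       -0.00458699]), 'tau': array([ 9.73922142e-04, -6.06356120e+01, -3.42819893e+01, -1.20267978e-04,
        3.95841314e-03, -4.79813070e-05]), 'tcp_pos': array([166.43356137, 601.96577442, 200.53285396]), 'tcp_rot': array([-1.79929191e+02, -2.11898359e-03,  1.64543814e+02]), 'ft_force': array([-0.18947721, -0.06190947,  0.36096382]), 'ft_torque': array([ 0.0307974 , -0.01256997, -0.02649443]), 'gripper_width': 85.57531441686336}
```

View pics/top0.png

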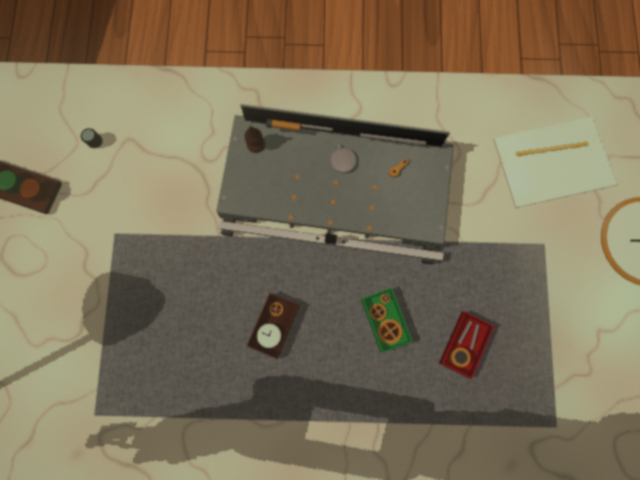

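View pics/scene0.png

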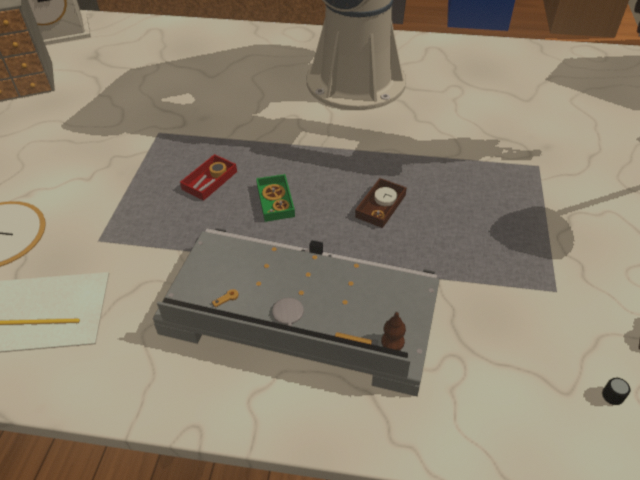

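Top view: brown tray at (273,325), green at (386,320), red at (468,345), and no blue tray. The bar runs from (222,228) to (442,257) with its grip at (330,239). The runner screws form three columns around (297/336/375, 183).

```bash
cat >> h.py <<'E'
# HSV ranges at tray colours; rim plane z=22
RNG={'green':((45,120,30),(80,255,255)),'red':((0,150,50),(6,255,255)),'red2':((172,150,50),(180,255,255)),'brown':((0,60,10),(14,200,90))}
def trays(im,c,roi,names=('green','red','brown'),zp=15):
    hsv=cv2.cvtColor(im,cv2.COLOR_RGB2HSV);out={}
    for n in names:
        m=cv2.inRange(hsv,*RNG[n])
        if n=='red': m|=cv2.inRange(hsv,*RNG['red2'])
        k=np.zeros_like(m);k[roi[1]:roi[3],roi[0]:roi[2]]=255;m&=k
        m=cv2.morphologyEx(m,cv2.MORPH_CLOSE,np.ones((5,5)))
        cs=cv2.findContours(m,cv2.RETR_EXTERNAL,cv2.CHAIN_APPROX_NONE)[0]
        if not cs: continue
        k=max(cs,key=cv2.contourArea)
        p=ray(c,k[:,0],zp)[:,:2].astype(np.float32)
        (cx,cy),(w,h),a=cv2.minAreaRect(p)
        if w<h: w,h,a=h,w,a+90
        out[n]=(round(cx),round(cy),round(w),round(h),round((a+90)%180-90,1))
    return out
E
python3 - <<'E'
from h import *
c=cam('top');im=cv2.imread('pics/top0.png')[:,:,::-1].copy()
print(trays(im,c,(100,262,560,420)))
hsv=cv2.cvtColor(im,cv2.COLOR_RGB2HSV)
m=cv2.inRange(hsv,(8,130,110),(25,255,255));m[:165]=0;m[240:]=0;m[:,:280]=0;m[:,390:]=0
n,_,st,ce=cv2.connectedComponentsWithStats(m)
for s,q in zip(st[1:],ce[1:]): print('screw',q.round(1),s[4],ray(c,q,46)[0].round(1))
# bar
m=cv2.inRange(hsv,(0,0,125),(180,60,255));m[:215]=0;m[265:]=0;m[:,:215]=0;m[:,450:]=0
cs=max(cv2.findContours(m,0,1)[0],key=cv2.contourArea)
for k in [k for k in cv2.findContours(m,0,1)[0] if cv2.contourArea(k)>80]: print('bar',cv2.boundingRect(k),[v for v in ray(c,cv2.boxPoints(cv2.minAreaRect(k)),24).round(0)[:,:2].tolist()])
m=cv2.inRange(hsv,(0,0,0),(180,255,45));m[:228]=0;m[250:]=0;m[:,:318]=0;m[:,343:]=0
n,_,st,ce=cv2.connectedComponentsWithStats(m)
for s,q in zip(st[1:],ce[1:]): print('grip',s,q,ray(c,q,45)[0])
print('deck corners?',ray(c,[(219,216),(445,247),(236,116),(453,146)],46).round(0))
print('mat',ray(c,[(115,234),(545,244),(96,414),(556,426)],0).round(0))
v=cv2.resize(im[100:270,205:465],None,fx=3,fy=3,interpolation=2);cv2.imwrite('pics/c1.png',v[:,:,::-1])
E
```

```text
{'green': (456, -110, 104, 60, 21.0), 'red': (415, -258, 107, 64, -25.1), 'brown': (415, -258, 113, 70, -25.4)}
screw [389.  171.5] 4 [ 734.3 -111.4   46. ]
screw [296.8 176.5] 10 [719.9  64.   46. ]
screw [335.3 181.8] 12 [711.2  -9.5  46. ]
screw [374.2 187. ] 10 [702.7 -83.3  46. ]
screw [293.5 196.5] 12 [680.1  68.8  46. ]
screw [332.5 201.8] 13 [671.5  -4.8  46. ]
screw [371.7 207.2] 12 [662.8 -78.6  46. ]
screw [290.4 216.9] 11 [640.3  73.3  46. ]
screw [329.6 222.4] 13 [ 6.315e+02 -3.000e-01  4.600e+01]
screw [369.2 227.8] 11 [622.9 -74.2  46. ]
bar (339, 239, 104, 20) [[594.0, -19.0], [608.0, -21.0], [584.0, -216.0], [570.0, -213.0]]
bar (219, 219, 107, 24) [[609.0, 212.0], [643.0, 211.0], [631.0, 8.0], [598.0, 9.0]]
grip [326 234  10  10  75] [330.17333333 238.45333333] [601.10396377  -1.98647412  45.        ]
deck corners? [[ 639.  207.   46.]
 [ 590. -214.   46.]
 [ 841.  187.   46.]
 [ 789. -235.   46.]]
mat [[ 609.  418.    0.]
 [ 610. -422.    0.]
 [ 274.  417.    0.]
 [ 273. -419.    0.]]
```

View pics/c1.png

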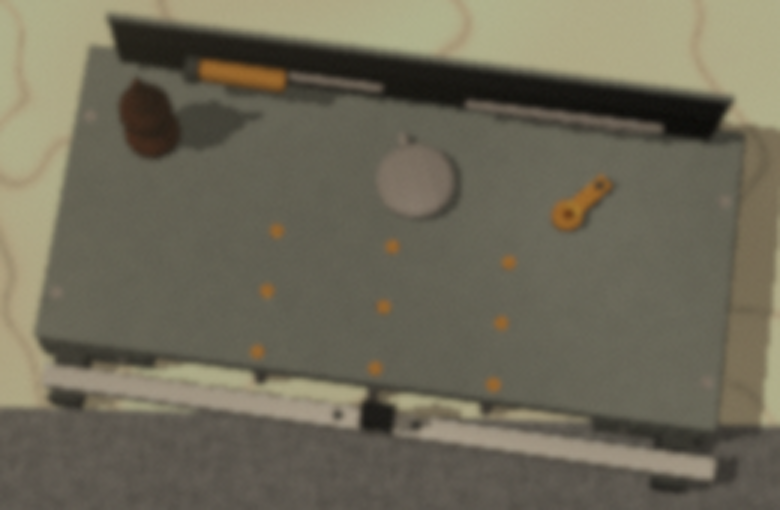

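```bash
cat >> h.py <<'E'
def go(x,y,z,yaw):
    s=bot.read_state();M=R.from_euler('xyz',s['tcp_rot'],degrees=True)
    d=M.inv().apply(np.array([x,y,z])-s['tcp_pos'])/10
    r=(M.inv()*R.from_euler('xyz',[180,0,yaw],degrees=True)).as_rotvec(degrees=True)
    print('xyz cm',d.round(2),'dr',r.round(1),'t',s['time'],'w',round(s['gripper_width'],1),'F',np.round(s['ft_force'],1),'tcp',np.round(s['tcp_pos'],1))
YS=-6.65; O=np.array([621.1,0.9])
def W(a,b):  # shelf frame -> world
    c,s=np.cos(np.radians(YS)),np.sin(np.radians(YS)); return O+np.array([c*a-s*b,s*a+c*b])
def S(p):
    c,s=np.cos(np.radians(YS)),np.sin(np.radians(YS)); d=np.asarray(p)[...,:2]-O
    return np.stack([c*d[...,0]+s*d[...,1],-s*d[...,0]+c*d[...,1]],-1)
E
python3 - <<'E'
from h import *
go(596,-1,180,173.35)
E
```

```text
xyz cm [-57.47 -46.67   2.11] dr [-0.1 -0.  -8.8] t 0.1 w 85.6 F [-0.2 -0.1  0.4] tcp [166.4 602.  200.5]
```

```bash
python3 -m handwheel '{"xyz":[[-14.4,-11.7,0],[-28.7,-23.3,0],[-43,-35,1],[-57.5,-46.7,2.1],[-57.5,-46.7,2.1],[-57.5,-46.7,2.1],[-57.5,-46.7,2.1],[-57.5,-46.7,2.1],[-57.5,-46.7,2.1],[-57.5,-46.7,2.1],[-57.5,-46.7,2.1],[-57.5,-46.7,2.1]],"dr":[[0,0,-2],[0,0,-4],[0,0,-6],[0,0,-8.8],[0,0,-8.8],[0,0,-8.8],[0,0,-8.8],[0,0,-8.8],[0,0,-8.8],[0,0,-8.8],[0,0,-8.8],[0,0,-8.8]],"gripper":[-1,-1,-1,-1,-1,-1,-1,-1,-1,-1,-1,-1]}' 40
python3 -m handwheel '{"xyz":[[0,0,0],[0,0,0],[0,0,0]],"dr":[[0,0,0],[0,0,0],[0,0,0]],"gripper":[-0.3,-0.3,-0.3]}'
python3 - <<'E'
from h import *
go(596,-1,180,173.35)
c=cam('wrist');im=snap('wrist','w1.png')
print(proj(c,[[*W(-19,0),50],[*W(0,0),46],[*W(10,0),46],[*W(10,74),46],[*W(10,-74),46]]).round(0))
E
```

```text
time: 1.6
tcp_pos: [597.2, -3.2, 179.8]
tcp_rot: [180.0, -0.0, 173.3]
ft_force: [-0.0, 0.7, 0.1]
gripper_width: 85.6
time: 1.98
tcp_pos: [595.5, 0.0, 180.1]
tcp_rot: [180.0, -0.0, 173.4]
ft_force: [-0.2, -0.0, 0.4]
gripper_width: 55.6
xyz cm [-0.06 -0.1   0.01] dr [ 0.  -0.   0.1] t 1.975 w 55.6 F [-0.2 -0.   0.4] tcp [595.5   0.  180.1]
[[328. 224.]
 [328. 247.]
 [328. 259.]
 [425. 259.]
 [231. 259.]]
```

View pics/w1.png

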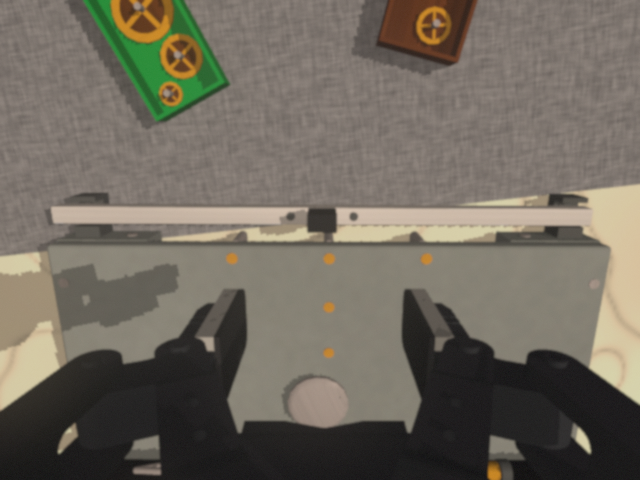

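The wrist view shows the screws where the model puts them. The deck edge (row 244) is about 1.5 mm nearer than modelled. The grip is at (322,219), so the bar sits about 4.5 mm off-centre towards -y.

```bash
sed -i 's/O=np.array(\[621.1,0.9\])/O=np.array([619.6,1.1])/' h.py
python3 -m handwheel '{"xyz":[[-0.4,-0.1,4],[-0.4,-0.1,9],[-0.4,-0.1,13],[-0.4,-0.1,15],[-0.4,-0.1,15],[-0.4,-0.1,15],[-0.4,-0.1,15],[-0.4,-0.1,15],[-0.4,-0.1,15],[-0.4,-0.1,15]],"dr":[[0,0,0],[0,0,0],[0,0,0],[0,0,0],[0,0,0],[0,0,0],[0,0,0],[0,0,0],[0,0,0],[0,0,0]],"gripper":[-0.3,-0.3,-0.3,-0.3,-0.3,-0.3,1,1,1,1]}' 80
python3 -m handwheel '{"xyz":[[0,0,0],[0,0,0],[0,0,-1],[0,0,-3],[0,0,-6],[0,0,-10],[0,0,-10],[0,0,-10]],"dr":[[0,0,0],[0,0,0],[0,0,0],[0,0,0],[0,0,0],[0,0,0],[0,0,0],[0,0,0]],"gripper":[1,1,1,1,1,1,1,1]}' 80
python3 - <<'E'
from h import *
go(470,330,130,83)
c=cam('wrist');im=snap('wrist','w2.png')
E
```

```text
time: 3.28
tcp_pos: [600.2, -2.4, 30.3]
tcp_rot: [180.0, 0.0, 173.3]
ft_force: [-0.1, 0.3, 0.2]
gripper_width: 0.0
time: 4.28
tcp_pos: [600.0, -2.4, 130.4]
tcp_rot: [180.0, 0.0, 173.3]
ft_force: [-0.2, 0.1, -0.7]
gripper_width: 0.1
xyz cm [1.676e+01 3.151e+01 3.000e-02] dr [ 0.   0.  90.3] t 4.275 w 0.1 F [-0.2  0.1 -0.7] tcp [600.   -2.4 130.4]
```

View pics/w2.png

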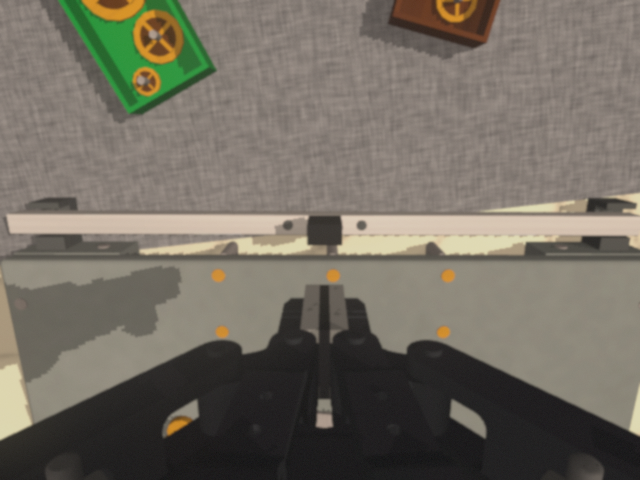

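```bash
python3 - <<'E'
from h import *
c=cam('wrist');s=bot.read_state()
print('tcp px',proj(c,s['tcp_pos']),'seat',proj(c,[*W(-19,0),50]),proj(c,[*W(-19,-4.5),50]), 'edge',proj(c,[*W(0,0),46]))
for uv in [(324,230),(324,217),(324,243)]: print(uv,S(ray(c,uv,50)[0]), ray(c,uv,50)[0])
print(S(ray(c,[(218,276),(333,276),(448,276),(222,332),(444,332)],46)))
E
```

```text
tcp px [[322.05611982 278.59027961]] seat [[332.11251336 233.39547883]] [[324.81373662 233.40124294]] edge [[331.87273207 260.65816301]]
(324, 230) [-21.16303798  -4.99995011] [598.00033097  -1.41554668  50.        ]
(324, 217) [-29.34418114  -4.99330796] [ 5.89874999e+02 -4.61540215e-01  5.00000000e+01]
(324, 243) [-12.84679202  -5.00670195] [606.25984404  -2.38530754  50.        ]
[[ 10.32530231 -73.25211366]
 [ 10.38432895   0.76702933]
 [ 10.44334981  74.77892516]
 [ 50.04975359 -73.1848235 ]
 [ 50.16409498  75.08386225]]
```

```bash

python3 -m handwheel '{"xyz":[[0.2,0.1,0],[0.2,0.1,0],[0.2,0.1,4],[0.2,0.1,9],[0.2,0.1,10],[0.2,0.1,10],[0.2,0.1,10],[0.2,0.1,10]],"dr":[[0,0,0],[0,0,0],[0,0,0],[0,0,0],[0,0,0],[0,0,0],[0,0,0],[0,0,0]],"gripper":[-0.2,-0.2,-0.2,-0.2,-0.2,-0.2,-0.2,-0.2]}' 40
python3 - <<'E'
from h import *
a=snap('wrist');b=snap('scene')
b=b[190:310,220:380]; b=cv2.resize(b,(640,480),interpolation=2)
cv2.imwrite('pics/p4.png',np.hstack([cv2.resize(a,(400,300)),cv2.resize(b,(400,300))])[:,:,::-1])
E
```

```text
time: 5.32
tcp_pos: [599.5, -1.2, 31.8]
tcp_rot: [180.0, 0.1, 173.3]
ft_force: [0.0, 0.5, 0.1]
gripper_width: 51.0
```

View pics/p4.png

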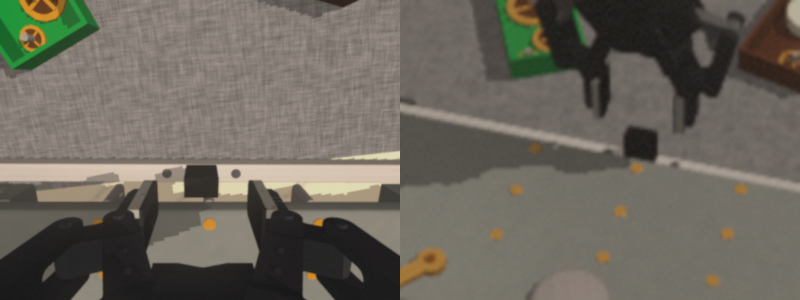

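```bash
python3 - <<'E'
from h import *
cs,cw=cam('scene'),cam('wrist')
def tri(us,uw):
    A=[];B=[]
    for c,u in((cs,us),(cw,uw)):
        o=c[1][:3,3];d=ray(c,u,0)[0]-o;d/=np.linalg.norm(d);P=np.eye(3)-np.outer(d,d);A.append(P);B.append(P@o)
    p=np.linalg.lstsq(np.vstack(A),np.hstack(B),rcond=None)[0];return p.round(1),(proj(cs,p)-us).round(1)
print('tips',tri((298.8,235.2),(408,288)),tri((335.2,240),(240,293)))
# block top: centre of top face
print('block',tri((220+240/2.5,190+137/2.5),(322,284)))
print(proj(cs,bot.read_state()['tcp_pos']),proj(cw,bot.read_state()['tcp_pos']))
E
```

```text
tips (array([598.3,  -0.9,  71.2]), array([[17.7, -2.2]])) (array([590.7,   1.4,  60.1]), array([[-16.6,  -5.6]]))
block (array([598. ,  -1.8,  40.4]), array([[0.4, 0. ]]))
[[316.69863874 248.70342395]] [[322.05680332 278.59002764]]
```

```bash
python3 - <<'E'
from h import *
cs,cw=cam('scene'),cam('wrist')
def tri(us,uw):
    A=[];B=[]
    for c,u in((cs,us),(cw,uw)):
        o=c[1][:3,3];d=ray(c,u,0)[0]-o;d/=np.linalg.norm(d);P=np.eye(3)-np.outer(d,d);A.append(P);B.append(P@o)
    p=np.linalg.lstsq(np.vstack(A),np.hstack(B),rcond=None)[0];return p.round(1),(proj(cs,p)-us).round(1)
print('tips',tri((298.8,235.2),(240,293)),tri((335.2,240),(408,288)))
E
```

```text
tips (array([592.5, -32.8,  54.4]), array([[0.6, 0.2]])) (array([596.8,  31.5,  56.8]), array([[-0.1,  0. ]]))
```

The two-view check puts the fingertips about 23 mm above the nominal TCP at this opening, so my first close passed above the block. I'll go 16 mm lower.

```bash

python3 -m handwheel '{"xyz":[[0,0,0.5],[0,0,1],[0,0,1.6],[0,0,1.6],[0,0,1.6]],"dr":[[0,0,0],[0,0,0],[0,0,0],[0,0,0],[0,0,0]],"gripper":[-0.2,-0.2,-0.2,-0.2,-0.2]}' 60
python3 -m handwheel '{"xyz":[[0,0,0],[0,0,0],[0,0,0],[0,0,0],[0,0,0],[0,0,0]],"dr":[[0,0,0],[0,0,0],[0,0,0],[0,0,0],[0,0,0],[0,0,0]],"gripper":[1,1,1,1,1,1]}' 80
```

```text
time: 6.05
tcp_pos: [598.2, -1.2, 14.0]
tcp_rot: [-180.0, -0.0, 173.3]
ft_force: [-0.1, 0.4, -0.4]
gripper_width: 51.3
time: 6.8
tcp_pos: [598.6, -1.2, 14.8]
tcp_rot: [180.0, 0.0, 173.3]
ft_force: [-1.6, 0.1, 6.6]
gripper_width: 18.1
```

```bash

python3 -m handwheel '{"xyz":[[0,0,-0.3],[0,0,-1],[0,0,-2],[0,0,-4],[0,0,-7],[0,0,-10],[0,0,-10],[0,0,-10]],"dr":[[0,0,0],[0,0,0],[0,0,0],[0,0,0],[0,0,0],[0,0,0],[0,0,0],[0,0,0]],"gripper":[1,1,1,1,1,1,1,1]}' 80
python3 - <<'E'
from h import *
a=snap('wrist');b=snap('scene')
b=b[130:310,200:440]
cv2.imwrite('pics/p5.png',np.hstack([cv2.resize(a,(400,300)),cv2.resize(b,(400,300))])[:,:,::-1])
go(470,330,115,83)
E
```

```text
time: 7.8
tcp_pos: [597.8, -1.2, 113.7]
tcp_rot: [-180.0, -0.0, 173.3]
ft_force: [-0.5, -0.6, -2.9]
gripper_width: 18.4
xyz cm [16.49 31.42 -0.18] dr [-0.1 -0.1 90.3] t 7.9 w 18.3 F [-0.1 -0.5 -2.5] tcp [597.3  -1.2 113. ]
```

View pics/p5.png

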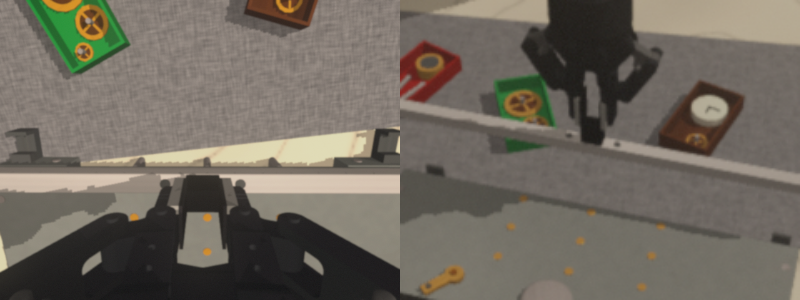

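```bash

python3 -m handwheel '{"xyz":[[5,0,0],[10,0,1],[14,3,2],[15,7,2],[15.5,11,2],[16,15,2],[16.5,19,2],[16.5,23,2],[16.5,27,2],[16.5,31.4,2],[16.5,31.4,2],[16.5,31.4,2]],"dr":[[0,0,0],[0,0,0],[0,0,10],[0,0,20],[0,0,30],[0,0,40],[0,0,50],[0,0,60],[0,0,70],[0,0,80],[0,0,90],[0,0,90.3]],"gripper":[1,1,1,1,1,1,1,1,1,1,1,1]}' 80
python3 -m handwheel '{"xyz":[[0,0,0],[0,0,4],[0,0,7],[0,0,8],[0,0,8.5],[0,0,8.8],[0,0,8.8]],"dr":[[0,0,0],[0,0,0],[0,0,0],[0,0,0],[0,0,0],[0,0,0],[0,0,0]],"gripper":[1,1,1,1,1,1,1]}' 80
python3 - <<'E'
from h import *
go(470,330,0,83)
E
```

```text
time: 9.4
tcp_pos: [470.0, 329.7, 92.9]
tcp_rot: [-179.9, 0.1, 83.1]
ft_force: [-0.5, 0.5, -1.6]
gripper_width: 18.4
time: 10.28
tcp_pos: [471.3, 330.1, 6.9]
tcp_rot: [180.0, -0.0, 83.1]
ft_force: [-0.6, -0.1, -2.3]
gripper_width: 18.1
xyz cm [-0.02 -0.12  0.68] dr [ 0.  -0.   0.1] t 10.275 w 18.1 F [-0.6 -0.1 -2.3] tcp [471.3 330.1   6.9]
```

```bash

python3 -m handwheel '{"xyz":[[0,0,0.2],[0,0,0.4],[0,0,0.5],[0,0,0.5]],"dr":[[0,0,0],[0,0,0],[0,0,0],[0,0,0]],"gripper":[1,1,1,1]}' 80
python3 -m handwheel '{"xyz":[[0,0,0.1],[0,0,0.2],[0,0,0.3],[0,0,0.3]],"dr":[[0,0,0],[0,0,0],[0,0,0],[0,0,0]],"gripper":[1,1,1,1]}' 80
python3 -m handwheel '{"xyz":[[0,0,0.1],[0,0,0.2],[0,0,0.3],[0,0,0.3]],"dr":[[0,0,0],[0,0,0],[0,0,0],[0,0,0]],"gripper":[1,1,1,1]}' 80
```

```text
time: 10.78
tcp_pos: [471.5, 330.6, 4.6]
tcp_rot: [179.9, -0.1, 83.0]
ft_force: [-9.6, -5.5, 33.3]
gripper_width: 18.2
time: 11.28
tcp_pos: [471.7, 331.1, 4.3]
tcp_rot: [179.9, -0.1, 83.0]
ft_force: [-18.4, -9.4, 67.0]
gripper_width: 18.0
time: 11.78
tcp_pos: [471.9, 331.7, 4.1]
tcp_rot: [179.9, -0.2, 83.0]
ft_force: [-27.1, -11.7, 100.1]
gripper_width: 18.1
```

Contact came at TCP z≈4.7, so the TCP sits about 5 mm above the bar's underside. I pressed too hard by chaining those moves, so I'll unload before releasing.

```bash

python3 -m handwheel '{"xyz":[[0,0,-0.4],[0,0,-0.8],[0,0,-0.8],[0,0,-0.8],[0,0,-0.8],[0,0,-0.8],[0,0,-6],[0,0,-12],[0,0,-12]],"dr":[[0,0,0],[0,0,0],[0,0,0],[0,0,0],[0,0,0],[0,0,0],[0,0,0],[0,0,0],[0,0,0]],"gripper":[1,1,-0.2,-0.2,-0.2,-0.2,-0.2,-1,-1]}' 80
python3 - <<'E'
from h import *
# brown mask fix: exclude right half; measure with all masks in top view
c=cam('top');im=snap('top','top2.png');hsv=cv2.cvtColor(im,cv2.COLOR_RGB2HSV)
print(trays(im,c,(300,262,560,420),('green','red')));print(trays(im,c,(200,262,340,420),('brown',)))
cv2.imwrite('pics/c2.png',cv2.resize(im[200:420,90:560],None,fx=1.7,fy=1.7)[:,:,::-1])
go(450,90,100,150)
E
```

```text
time: 12.9
tcp_pos: [473.6, 331.7, 119.7]
tcp_rot: [179.7, -0.3, 83.0]
ft_force: [1.1, -0.0, -0.4]
gripper_width: 83.8
{'green': (456, -110, 104, 60, 21.2), 'red': (415, -258, 106, 64, -25.1)}
{'brown': (441, 100, 110, 64, -21.2)}
xyz cm [-24.17   0.72   1.66] dr [  0.3  -0.  -67. ] t 12.95 w 85.4 F [ 0.2 -0.4  0.8] tcp [472.1 330.7 117.3]
```

View pics/c2.png

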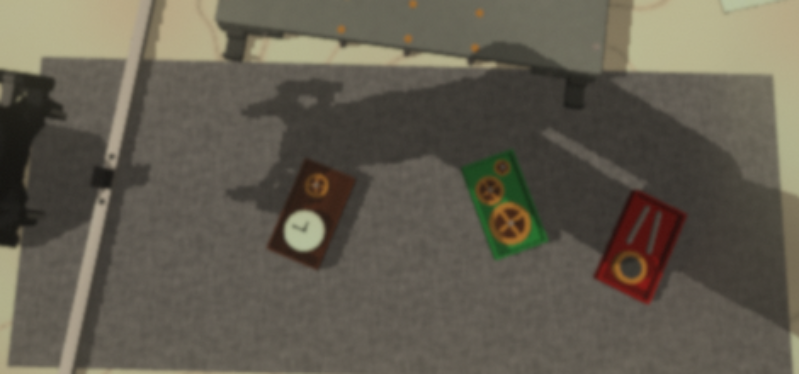

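The bar stands upright at the left, clear of the trays. Next is a close look at the brown tray from above.

```bash
python3 - <<'E'
from h import *
go(440,98,140,157)
E
```

```text
xyz cm [-23.48  -0.36  -2.34] dr [  0.3  -0.  -74. ] t 12.95 w 85.4 F [ 0.2 -0.4  0.8] tcp [472.1 330.7 117.3]
```

```bash
cat >> h.py <<'E'
def wtray(n,name=None):
    c=cam('wrist');im=snap('wrist',name)
    r=trays(im,c,(60,20,600,330),(n,),22); print(r); return im
E
python3 -m handwheel '{"xyz":[[-4,0,-2.3],[-8,0,-2.3],[-12,0,-2.3],[-18,-0.4,-2.3],[-23.5,-0.4,-2.3],[-23.5,-0.4,-2.3],[-23.5,-0.4,-2.3],[-23.5,-0.4,-2.3],[-23.5,-0.4,-2.3]],"dr":[[0,0,-10],[0,0,-20],[0,0,-30],[0,0,-40],[0,0,-50],[0,0,-60],[0,0,-70],[0,0,-74],[0,0,-74]],"gripper":[-1,-1,-1,-1,-1,-1,-1,-1,-1]}' 60
python3 - <<'E'
from h import *
wtray('brown','w6.png')
E
```

```text
time: 14.08
tcp_pos: [437.4, 96.7, 136.9]
tcp_rot: [-179.9, -0.1, 157.0]
ft_force: [-0.5, 0.5, -0.4]
gripper_width: 85.3
{'brown': (440, 101, 100, 54, -20.9)}
```

View pics/w6.png

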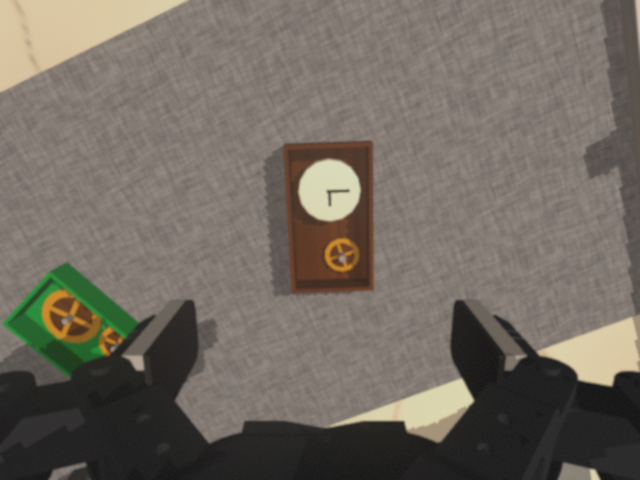

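The tray is at (330,217), 89x150 px, nearly aligned with the tool (about 1.3° off) and unobstructed.

```bash
python3 - <<'E'
from h import *
go(440,101,-8,158.3)
E
```

```text
xyz cm [-0.09  0.5  14.51] dr [-0.1 -0.1 -1.4] t 14.125 w 85.5 F [0.1 0.2 0.4] tcp [437.5  96.8 137.1]
```

```bash

python3 -m handwheel '{"xyz":[[0,0.5,4],[-0.1,0.5,8],[-0.1,0.5,11],[-0.1,0.5,12.5],[-0.1,0.5,13.2],[-0.1,0.5,13.2],[-0.1,0.5,13.2]],"dr":[[0,0,-1.3],[0,0,-1.3],[0,0,-1.3],[0,0,-1.3],[0,0,-1.3],[0,0,-1.3],[0,0,-1.3]],"gripper":[-1,-1,-1,-1,-1,-1,-1]}' 40
python3 - <<'E'
from h import *
a=snap('wrist');b=snap('scene')
b=b[130:265,320:500]
cv2.imwrite('pics/p7.png',np.hstack([cv2.resize(a,(400,300)),cv2.resize(b,(400,300))])[:,:,::-1])
E
```

```text
time: 15.0
tcp_pos: [442.0, 101.4, 7.0]
tcp_rot: [180.0, 0.1, 158.3]
ft_force: [0.7, -0.5, 0.3]
gripper_width: 85.3
```

View pics/p7.png

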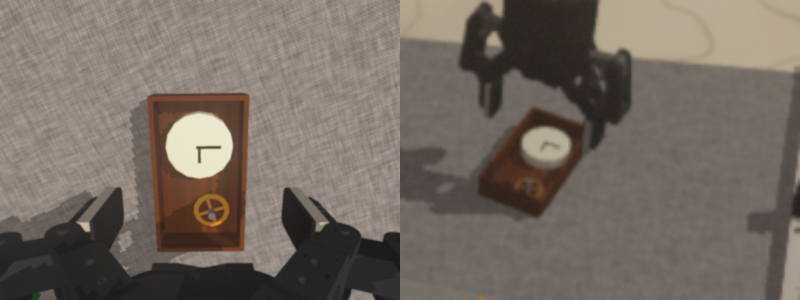

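```bash

python3 -m handwheel '{"xyz":[[0,0,0.6],[0,0,1.1],[0,0,1.5],[0,0,1.6],[0,0,1.6]],"dr":[[0,0,0],[0,0,0],[0,0,0],[0,0,0],[0,0,0]],"gripper":[-1,-1,-1,-1,-1]}' 40
python3 -m handwheel '{"xyz":[[0,0,0],[0,0,0],[0,0,0],[0,0,0],[0,0,0]],"dr":[[0,0,0],[0,0,0],[0,0,0],[0,0,0],[0,0,0]],"gripper":[1,1,1,1,1]}' 40
```

```text
time: 15.72
tcp_pos: [441.2, 101.2, -9.9]
tcp_rot: [-180.0, -0.0, 158.3]
ft_force: [-0.7, 0.7, -0.7]
gripper_width: 85.5
time: 16.35
tcp_pos: [441.1, 101.2, -9.8]
tcp_rot: [-180.0, -0.0, 158.3]
ft_force: [0.0, -0.2, 0.6]
gripper_width: -0.1
```

The fingers shut again, over the rim this time. Tray and block contacts both say the real tips are about 34 mm above the reported TCP. The pad edge at row ~285 in the wrist view agrees. I'll open and go about 24 mm lower, watching the force.

```bash

python3 -m handwheel '{"xyz":[[0,0,0],[0,0,0],[0,0,0],[0,0,0],[0,0,0],[0,0,0.6],[0,0,1.2],[0,0,1.2],[0,0,1.2]],"dr":[[0,0,0],[0,0,0],[0,0,0],[0,0,0],[0,0,0],[0,0,0],[0,0,0],[0,0,0],[0,0,0]],"gripper":[-1,-1,-1,-1,-1,-1,-1,-1,-1]}' 40
python3 - <<'E'
from h import *
a=snap('wrist');b=snap('scene')
b=b[150:240,340:460]
cv2.imwrite('pics/p8.png',np.hstack([cv2.resize(a,(400,300)),cv2.resize(b,(400,300))])[:,:,::-1])
print(bot.read_state()['ft_force'])
E
```

```text
time: 17.48
tcp_pos: [441.1, 101.2, -22.0]
tcp_rot: [-180.0, -0.0, 158.3]
ft_force: [-0.1, -0.2, -0.7]
gripper_width: 85.3
[ 0.28015417 -0.36179275  0.23068314]
```

View pics/p8.png

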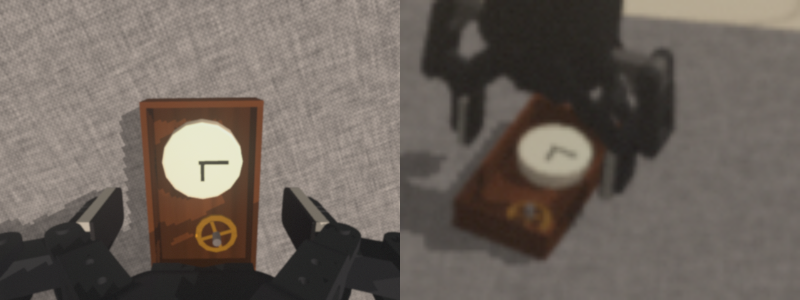

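```bash

python3 -m handwheel '{"xyz":[[0,0,0.4],[0,0,0.8],[0,0,1.2],[0,0,1.2]],"dr":[[0,0,0],[0,0,0],[0,0,0],[0,0,0]],"gripper":[-1,-1,-1,-1]}' 30
python3 -m handwheel '{"xyz":[[0,0,0],[0,0,0],[0,0,0],[0,0,0],[0,0,0]],"dr":[[0,0,0],[0,0,0],[0,0,0],[0,0,0],[0,0,0]],"gripper":[1,1,1,1,1]}' 30
```

```text
time: 18.08
tcp_pos: [440.9, 101.2, -34.2]
tcp_rot: [-180.0, -0.0, 158.3]
ft_force: [0.3, -0.3, -0.6]
gripper_width: 85.6
time: 18.7
tcp_pos: [441.3, 101.2, -33.6]
tcp_rot: [180.0, 0.0, 158.3]
ft_force: [-1.8, -0.4, 6.1]
gripper_width: 59.4
```

Gripped at 59.4 mm. I'll lift it slightly and line it up in front of lane 3.

```bash

python3 -m handwheel '{"xyz":[[0,0,-0.3],[0,0,-0.7],[0,0,-0.7]],"dr":[[0,0,0],[0,0,0],[0,0,0]],"gripper":[1,1,1]}' 50
python3 - <<'E'
from h import *
go(*W(-90,111),-27,173.35)
E
```

```text
time: 19.08
tcp_pos: [441.4, 101.3, -26.6]
tcp_rot: [180.0, 0.0, 158.3]
ft_force: [0.3, 0.5, -2.4]
gripper_width: 59.2
xyz cm [-8.69  5.66  0.05] dr [  0.   0. -15.] t 19.075 w 59.2 F [ 0.3  0.5 -2.4] tcp [441.4 101.3 -26.6]
```

```bash

python3 -m handwheel '{"xyz":[[-2,1,0],[-5,3,0],[-8.7,5.7,0],[-8.7,5.7,0],[-8.7,5.7,0],[-8.7,5.7,0]],"dr":[[0,0,-5],[0,0,-10],[0,0,-15],[0,0,-15],[0,0,-15],[0,0,-15]],"gripper":[1,1,1,1,1,1]}' 50
python3 - <<'E'
from h import *
go(*W(-90,111),-29,173.35)
c=cam('wrist');im=snap('wrist','w9.png')
hsv=cv2.cvtColor(im,cv2.COLOR_RGB2HSV);m=cv2.inRange(hsv,(8,130,110),(25,255,255))
n,_,st,ce=cv2.connectedComponentsWithStats(m)
for s,q in zip(st[1:],ce[1:]):
    if 20<s[4]<400: print(q.round(0),s[4],S(ray(c,q,46)[0]).round(1))
E
```

```text
time: 19.82
tcp_pos: [541.5, 121.8, -27.2]
tcp_rot: [-180.0, -0.1, 173.3]
ft_force: [-1.0, 0.3, -2.1]
gripper_width: 58.9
xyz cm [-0.15  0.02  0.18] dr [-0.  -0.1 -0. ] t 19.825 w 58.9 F [-1.   0.3 -2.1] tcp [541.5 121.8 -27.2]
[252. 314.] 32 [-109.6   93.2]
[260. 320.] 25 [-107.8   95.2]
[412. 420.] 151 [-77.6 136.1]
```

View pics/w9.png

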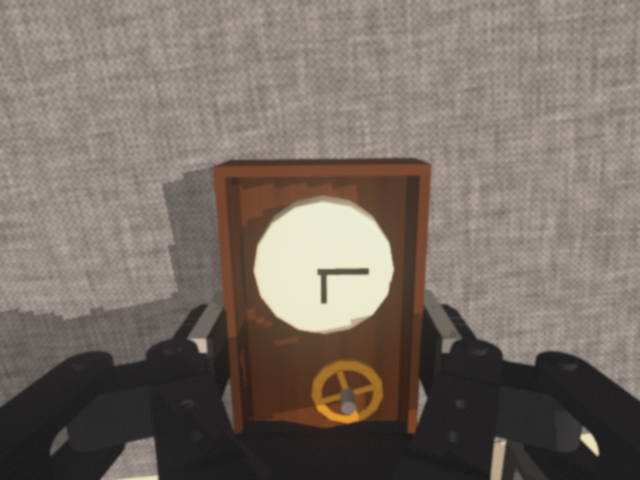

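The tray sits squarely in the jaws, rim from row 165 (robot end) to row 430.

```bash
python3 - <<'E'
from h import *
c=cam('wrist')
for z in(22,28): print(z,S(ray(c,[(323,160),(323,430),(216,165),(429,165)],z)).round(1).tolist())
go(*W(-30,111),-33,173.35)
E
```

```text
22 [[-146.3, 111.5], [-54.2, 111.3], [-144.9, 80.5], [-144.8, 142.2]]
28 [[-146.8, 111.5], [-59.2, 111.3], [-145.4, 82.0], [-145.4, 140.7]]
xyz cm [-6.13  0.02  0.59] dr [-0.  -0.1 -0. ] t 19.875 w 58.6 F [-0.3  0.  -2.4] tcp [541.8 121.8 -27.1]
```

```bash

python3 -m handwheel '{"xyz":[[0,0,0.5],[-1,0,0.5],[-2,0,0.5],[-3,0,0.5],[-4,0,0.5],[-5,0,0.5],[-6.1,0,0.5],[-6.1,0,0.5],[-6.1,0,0.5]],"dr":[[0,0,0],[0,0,0],[0,0,0],[0,0,0],[0,0,0],[0,0,0],[0,0,0],[0,0,0],[0,0,0]],"gripper":[1,1,1,1,1,1,1,1,1]}' 50
python3 -m handwheel '{"xyz":[[0,0,0],[0,0,0],[0,0,0],[0,0,-0.3],[3,0,-0.5],[6,0,-0.5],[9.5,0,-0.5],[9.5,0,-0.5],[9.5,0,-0.5],[9.5,0,-0.5],[9.5,0,-0.5],[9.5,0,-0.5]],"dr":[[0,0,0],[0,0,0],[0,0,0],[0,0,0],[0,0,0],[0,0,0],[0,0,0],[0,0,0],[0,0,0],[0,0,0],[0,0,0],[0,0,0]],"gripper":[-1,-1,-1,-1,-1,-1,-1,-1,-0.1,-0.1,-0.1,-0.1]}' 50
python3 - <<'E'
from h import *
go(*W(-30,111),-30,173.35)
im=snap('wrist','w10.png')
E
```

```text
time: 21.0
tcp_pos: [603.3, 115.0, -32.0]
tcp_rot: [-180.0, -0.0, 173.3]
ft_force: [-0.7, -0.6, -2.7]
gripper_width: 59.1
time: 22.5
tcp_pos: [509.7, 126.0, -26.9]
tcp_rot: [180.0, 0.0, 173.3]
ft_force: [0.2, -0.6, 1.1]
gripper_width: 46.9
xyz cm [-9.36 -0.03  0.31] dr [ 0.  0. -0.] t 22.5 w 46.9 F [ 0.2 -0.6  1.1] tcp [509.7 126.  -26.9]
```

View pics/w10.png

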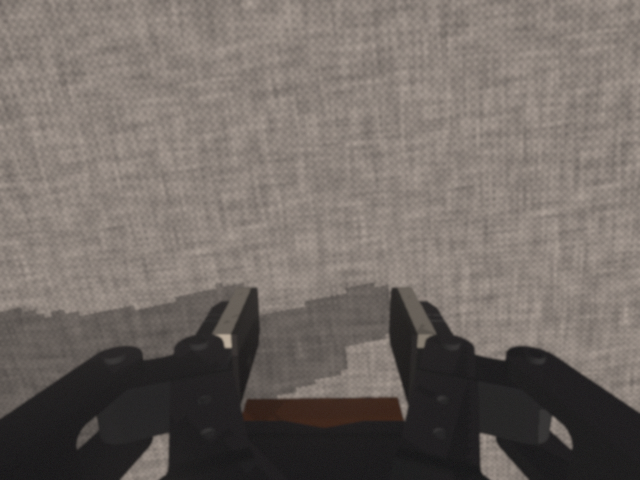

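The tray stands in the lane mouth with its rear wall at row ~410, between the fingers. I'll narrow the fingers and push.

```bash

python3 -m handwheel '{"xyz":[[0,0,-0.3],[0,0,-0.3],[-2,0,-0.3],[-3,0,-0.3],[-4,0,-0.3],[-5,0,-0.3],[-6,0,-0.3],[-7,0,-0.3],[-8,0,-0.3],[-9,0,-0.3],[-9.5,0,-0.3],[-9.5,0,-0.3]],"dr":[[0,0,0],[0,0,0],[0,0,0],[0,0,0],[0,0,0],[0,0,0],[0,0,0],[0,0,0],[0,0,0],[0,0,0],[0,0,0],[0,0,0]],"gripper":[0.4,0.4,0.4,0.4,0.4,0.4,0.4,0.4,0.4,0.4,0.4,0.4]}' 50
python3 -m handwheel '{"xyz":[[-0.2,0,0],[-0.4,0,0],[-0.6,0,0],[-0.8,0,0],[-0.9,0,0],[-0.9,0,0]],"dr":[[0,0,0],[0,0,0],[0,0,0],[0,0,0],[0,0,0],[0,0,0]],"gripper":[0.4,0.4,0.4,0.4,0.4,0.4]}' 50
python3 - <<'E'
from h import *
print(S(bot.read_state()['tcp_pos']))
E
```

```text
time: 24.05
tcp_pos: [604.3, 115.0, -23.7]
tcp_rot: [180.0, 0.0, 173.3]
ft_force: [-0.4, 0.9, -1.3]
gripper_width: 25.9
time: 24.8
tcp_pos: [612.9, 114.0, -23.8]
tcp_rot: [180.0, 0.0, 173.3]
ft_force: [-1.5, 0.4, 0.7]
gripper_width: 25.7
[-19.73894129 111.33142892]
```

```bash

python3 -m handwheel '{"xyz":[[-0.1,0,0],[-0.2,0,0],[-0.3,0,0],[-0.3,0,0]],"dr":[[0,0,0],[0,0,0],[0,0,0],[0,0,0]],"gripper":[0.4,0.4,0.4,0.4]}' 50
python3 - <<'E'
from h import *
print(S(bot.read_state()['tcp_pos']))
im=snap('top','t11.png');c=cam('top')
cv2.imwrite('pics/c11.png',cv2.resize(im[190:400,200:520],None,fx=2.4,fy=2.4,interpolation=2)[:,:,::-1])
print(trays(im,c,(320,262,560,420),('green','red')))
E
```

```text
time: 25.3
tcp_pos: [615.9, 113.6, -23.8]
tcp_rot: [180.0, 0.0, 173.3]
ft_force: [-0.8, -1.1, -1.0]
gripper_width: 25.7
[-16.6651102  111.34433455]
{'green': (456, -110, 104, 60, 21.1), 'red': (415, -258, 107, 64, -25.2)}
```

```bash

python3 -m handwheel '{"xyz":[[-0.1,0,0],[-0.2,0,0],[-0.2,0,0]],"dr":[[0,0,0],[0,0,0],[0,0,0]],"gripper":[0.4,0.4,0.4]}' 50
python3 -m handwheel '{"xyz":[[-0.1,0,0],[-0.2,0,0],[-0.2,0,0]],"dr":[[0,0,0],[0,0,0],[0,0,0]],"gripper":[0.4,0.4,0.4]}' 50
```

```text
time: 25.72
tcp_pos: [616.3, 113.5, -23.9]
tcp_rot: [-180.0, -0.1, 173.3]
ft_force: [-6.5, 0.9, 4.5]
gripper_width: 25.5
time: 26.1
tcp_pos: [616.2, 113.5, -24.0]
tcp_rot: [-180.0, -0.4, 173.3]
ft_force: [-13.2, 3.2, 9.3]
gripper_width: 25.6
```

Force rose at TCP −16 mm in the shelf frame, which matches the tray against its back stop. Next is the green tray.

```bash

python3 -m handwheel '{"xyz":[[1,0,0],[5,0,-3],[10,0,-8],[10,0,-10],[10,0,-10],[10,0,-10]],"dr":[[0,0,0],[0,0,0],[0,0,0],[0,0,0],[0,0,0],[0,0,0]],"gripper":[0.4,0.4,0.4,-1,-1,-1]}' 50
python3 - <<'E'
from h import *
go(456,-110,75,201)
E
```

```text
time: 26.85
tcp_pos: [520.7, 124.7, 75.8]
tcp_rot: [180.0, 0.0, 173.3]
ft_force: [0.1, -0.2, -0.2]
gripper_width: 78.5
xyz cm [  3.71 -24.07   0.08] dr [ -0.    0.  -27.7] t 26.85 w 78.5 F [ 0.1 -0.2 -0.2] tcp [520.7 124.7  75.8]
```

```bash

python3 -m handwheel '{"xyz":[[0.8,-5,-3],[1.5,-10,-6],[2.5,-16,-6.5],[3.7,-21,-6.5],[3.7,-24.1,-6.5],[3.7,-24.1,-6.5],[3.7,-24.1,-6.5]],"dr":[[0,0,-7],[0,0,-14],[0,0,-21],[0,0,-27.7],[0,0,-27.7],[0,0,-27.7],[0,0,-27.7]],"gripper":[-1,-1,-1,-1,-1,-1,-1]}' 40
python3 - <<'E'
from h import *
im=wtray('green','w12.png')
c=cam('wrist')
hsv=cv2.cvtColor(im,cv2.COLOR_RGB2HSV);m=cv2.inRange(hsv,*RNG['green']);m[330:]=0
ys,xs=np.nonzero(m);print('px',xs.min(),xs.max(),ys.min(),ys.max())
go(456,-110,-34,201)
E
```

```text
time: 27.72
tcp_pos: [455.5, -110.0, 140.3]
tcp_rot: [179.9, -0.1, -159.0]
ft_force: [-0.9, 0.6, 0.7]
gripper_width: 85.5
{'green': (454, -109, 105, 59, 21.0)}
px 281 369 141 287
xyz cm [-0.04 -0.06 17.45] dr [ 0. -0.  0.] t 27.775 w 85.5 F [-0.6  0.8 -0.4] tcp [ 455.6 -109.7  140.5]
```

```bash

python3 -m handwheel '{"xyz":[[0.1,0,5],[0.1,0,10],[0.1,0,13],[0.1,0,15],[0.1,0,16.5],[0.1,0,17.2],[0.1,0,17.2],[0.1,0,17.2]],"dr":[[0,0,0],[0,0,0],[0,0,0],[0,0,0],[0,0,0],[0,0,0],[0,0,0],[0,0,0]],"gripper":[-1,-1,-1,-1,-1,-1,-1,-1]}' 40
python3 -m handwheel '{"xyz":[[0,0,0],[0,0,0],[0,0,0],[0,0,0],[0,0,-0.3],[0,0,-0.7],[0,0,-0.7]],"dr":[[0,0,0],[0,0,0],[0,0,0],[0,0,0],[0,0,0],[0,0,0],[0,0,0]],"gripper":[1,1,1,1,1,1,1]}' 50
python3 - <<'E'
from h import *
go(*W(-90,-37),-26.5,173.35)
E
```

```text
time: 28.78
tcp_pos: [455.2, -110.8, -30.2]
tcp_rot: [-180.0, 0.1, -159.0]
ft_force: [-0.5, 0.9, 0.2]
gripper_width: 85.3
time: 29.65
tcp_pos: [454.9, -110.8, -23.5]
tcp_rot: [-180.0, 0.0, -159.0]
ft_force: [-0.4, 0.3, -0.6]
gripper_width: 58.7
xyz cm [-9.7   5.43  0.3 ] dr [-0.   0.  27.7] t 29.65 w 58.7 F [-0.4  0.3 -0.6] tcp [ 454.9 -110.8  -23.5]
```

```bash

python3 -m handwheel '{"xyz":[[-2,1,0],[-4,2,0],[-7,4,0],[-9.7,5.4,0],[-9.7,5.4,0],[-9.7,5.4,0],[-9.7,5.4,0]],"dr":[[0,0,7],[0,0,14],[0,0,21],[0,0,27.7],[0,0,27.7],[0,0,27.7],[0,0,27.7]],"gripper":[1,1,1,1,1,1,1]}' 50
python3 - <<'E'
from h import *
go(*W(-30,-37),-32,173.35)
c=cam('wrist');im=snap('wrist','w13.png');hsv=cv2.cvtColor(im,cv2.COLOR_RGB2HSV);m=cv2.inRange(hsv,*RNG['green'])
ys,xs=np.nonzero(m);y0=np.percentile(ys,0.1);r=xs[ys<y0+6];print('px',y0,r.min(),r.max(),[ (xs[abs(ys-y)<2].min(),xs[abs(ys-y)<2].max()) for y in (180,220,260)])
print(S(bot.read_state()['tcp_pos']),S(ray(c,[(323,y0),(r.min(),y0+4),(r.max(),y0+4)],22)).round(1).tolist())
E
```

```text
time: 30.52
tcp_pos: [524.8, -26.0, -24.0]
tcp_rot: [-180.0, -0.1, 173.4]
ft_force: [-0.5, 0.1, -1.5]
gripper_width: 58.6
xyz cm [-6.1   0.09  0.79] dr [-0.  -0.1  0. ] t 30.525 w 58.6 F [-0.5  0.1 -1.5] tcp [524.8 -26.  -24. ]
px 165.0 220 427 [(np.int64(220), np.int64(428)), (np.int64(222), np.int64(426)), (np.int64(225), np.int64(423))]
[-90.76770232 -37.89953933] [[-144.3, -37.3], [-143.1, -68.0], [-143.1, -6.4]]
```

```bash

python3 -m handwheel '{"xyz":[[0,0.1,0.5],[-1,0.1,0.5],[-2,0.1,0.5],[-3,0.1,0.5],[-4,0.1,0.5],[-5,0.1,0.5],[-6.1,0.1,0.5],[-6.1,0.1,0.5],[-6.1,0.1,0.5]],"dr":[[0,0,0],[0,0,0],[0,0,0],[0,0,0],[0,0,0],[0,0,0],[0,0,0],[0,0,0],[0,0,0]],"gripper":[1,1,1,1,1,1,1,1,1]}' 50
python3 -m handwheel '{"xyz":[[0,0,0],[0,0,0],[0,0,0],[0,0,-0.2],[3,0,-0.2],[6,0,-0.2],[9.5,0,-0.2],[9.5,0,-0.2],[9.5,0,-0.2],[9.5,0,-0.2],[9.5,0,-0.2],[9.5,0,-0.2]],"dr":[[0,0,0],[0,0,0],[0,0,0],[0,0,0],[0,0,0],[0,0,0],[0,0,0],[0,0,0],[0,0,0],[0,0,0],[0,0,0],[0,0,0]],"gripper":[-1,-1,-1,-1,-1,-1,-1,-1,0.4,0.4,0.4,0.4]}' 50
python3 - <<'E'
from h import *
go(*W(-24,-37),-24,173.35)
im=snap('wrist');hsv=cv2.cvtColor(im,cv2.COLOR_RGB2HSV);m=cv2.inRange(hsv,*RNG['green'])
ys,xs=np.nonzero(m);print('px',xs.min(),xs.max(),ys.min(),ys.max())
E
```

```text
time: 31.7
tcp_pos: [586.0, -31.5, -29.0]
tcp_rot: [-180.0, -0.0, 173.3]
ft_force: [-0.9, -0.2, -1.9]
gripper_width: 59.2
time: 33.2
tcp_pos: [492.5, -20.5, -26.9]
tcp_rot: [-180.0, 0.0, 173.3]
ft_force: [0.4, -0.0, 0.1]
gripper_width: 25.8
xyz cm [-9.98 -0.08 -0.29] dr [-0.  0. -0.] t 33.2 w 25.8 F [ 0.4 -0.   0.1] tcp [492.5 -20.5 -26.9]
px 270 378 403 427
```

```bash

python3 -m handwheel '{"xyz":[[0,0,-0.3],[-2,0,-0.3],[-3,0,-0.3],[-4,0,-0.3],[-5,0,-0.3],[-6,0,-0.3],[-7,0,-0.3],[-8,0,-0.3],[-9,0,-0.3],[-10,0,-0.3],[-10,0,-0.3]],"dr":[[0,0,0],[0,0,0],[0,0,0],[0,0,0],[0,0,0],[0,0,0],[0,0,0],[0,0,0],[0,0,0],[0,0,0],[0,0,0]],"gripper":[0.4,0.4,0.4,0.4,0.4,0.4,0.4,0.4,0.4,0.4,0.4]}' 50
python3 -m handwheel '{"xyz":[[-0.2,0,0],[-0.4,0,0],[-0.6,0,0],[-0.8,0,0],[-0.9,0,0],[-0.9,0,0]],"dr":[[0,0,0],[0,0,0],[0,0,0],[0,0,0],[0,0,0],[0,0,0]],"gripper":[0.4,0.4,0.4,0.4,0.4,0.4]}' 50
python3 - <<'E'
from h import *
s=bot.read_state();print(S(s['tcp_pos']))
E
```

```text
time: 34.62
tcp_pos: [592.7, -32.2, -23.7]
tcp_rot: [180.0, 0.1, 173.3]
ft_force: [0.9, 0.4, 0.1]
gripper_width: 25.8
time: 35.38
tcp_pos: [599.1, -33.0, -24.0]
tcp_rot: [-180.0, -0.2, 173.3]
ft_force: [-7.0, 1.6, 4.7]
gripper_width: 25.5
[-16.45075769 -36.23528299]
```

Same stop position (−16.4) with 7 N of push, so green is home. Now the red tray.

```bash

python3 -m handwheel '{"xyz":[[-0.1,0,0],[-0.1,0,0],[1,0,0],[5,0,-3],[10,0,-8],[10,0,-15],[10,0,-16.5],[10,0,-16.5],[10,0,-16.5]],"dr":[[0,0,0],[0,0,0],[0,0,0],[0,0,0],[0,0,0],[0,0,0],[0,0,0],[0,0,0],[0,0,0]],"gripper":[0.4,0.4,0.4,0.4,0.4,-1,-1,-1,-1]}' 40
python3 - <<'E'
from h import *
im=snap('top');print(trays(im,cam('top'),(320,262,560,420),('red',)))
go(414,-257,140,154.9)
E
```

```text
time: 36.5
tcp_pos: [500.7, -21.6, 140.5]
tcp_rot: [-180.0, -0.0, 173.3]
ft_force: [-0.8, -0.6, -1.0]
gripper_width: 85.7
{'red': (437, -295, 61, 30, 9.9)}
xyz cm [ 5.850e+00 -2.439e+01  1.000e-02] dr [-0.  -0.1 18.4] t 36.55 w 85.2 F [-0.3  0.  -0. ] tcp [500.4 -21.5 140. ]
```

Red reads as only partly visible, either shadowed or knocked. I'll take a higher look from above.

```bash

python3 -m handwheel '{"xyz":[[1.5,-6,-2],[3,-12,-4],[4.5,-18,-5],[5.8,-23,-6],[5.8,-25.5,-6],[5.8,-25.5,-6],[5.8,-25.5,-6]],"dr":[[0,0,0],[0,0,0],[0,0,0],[0,0,0],[0,0,0],[0,0,0],[0,0,0]],"gripper":[-1,-1,-1,-1,-1,-1,-1]}' 40
python3 - <<'E'
from h import *
im=wtray('red','w14.png'); t=snap('top'); print(trays(t,cam('top'),(320,262,560,420),('red',)))
go(414,-257,140,154.9)
E
```

```text
time: 37.42
tcp_pos: [413.5, -267.2, 200.0]
tcp_rot: [179.9, -0.1, 173.3]
ft_force: [0.3, 0.7, 0.4]
gripper_width: 85.5
{'red': (413, -257, 106, 59, -25.2)}
{'red': (415, -258, 107, 64, -25.0)}
xyz cm [0.09 0.98 6.05] dr [ 0.  -0.1 18.5] t 37.525 w 85.6 F [-0.3 -0.4 -0.5] tcp [ 413.9 -266.9  200.5]
```

View pics/w14.png

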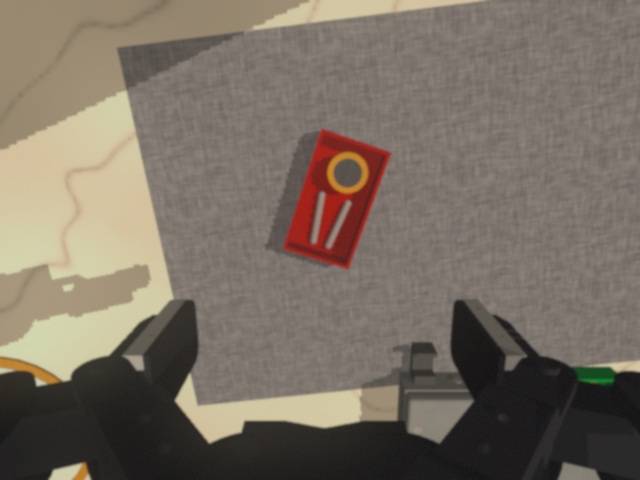

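Red hasn't moved: (413,−257) at −25°. It was only shadowed before. Descend and grip.

```bash

python3 -m handwheel '{"xyz":[[0,0.5,5],[0.1,1,10],[0.1,1,15],[0.1,1,18],[0.1,1,20],[0.1,1,21.5],[0.1,1,22.5],[0.1,1,23.1],[0.1,1,23.1],[0.1,1,23.1]],"dr":[[0,0,9],[0,0,18.4],[0,0,18.4],[0,0,18.4],[0,0,18.4],[0,0,18.4],[0,0,18.4],[0,0,18.4],[0,0,18.4],[0,0,18.4]],"gripper":[-1,-1,-1,-1,-1,-1,-1,-1,-1,-1]}' 40
python3 -m handwheel '{"xyz":[[0,0,0],[0,0,0],[0,0,0],[0,0,0],[0,0,-0.3],[0,0,-0.7],[0,0,-0.7]],"dr":[[0,0,0],[0,0,0],[0,0,0],[0,0,0],[0,0,0],[0,0,0],[0,0,0]],"gripper":[1,1,1,1,1,1,1]}' 50
python3 - <<'E'
from h import *
go(*W(-90,-111),-26.5,173.35)
E
```

```text
time: 38.78
tcp_pos: [414.4, -258.3, -29.4]
tcp_rot: [-180.0, 0.0, 154.9]
ft_force: [0.4, 0.4, -0.1]
gripper_width: 85.2
time: 39.65
tcp_pos: [414.3, -258.2, -22.5]
tcp_rot: [-180.0, 0.0, 154.9]
ft_force: [0.3, 0.8, -1.6]
gripper_width: 58.9
xyz cm [-2.58 18.81  0.4 ] dr [ -0.    0.  -18.4] t 39.65 w 58.9 F [ 0.3  0.8 -1.6] tcp [ 414.3 -258.2  -22.5]
```

```bash

python3 -m handwheel '{"xyz":[[-0.4,3,0],[-0.8,6,0],[-1.5,11,0],[-2,15,0],[-2.6,18.8,0],[-2.6,18.8,0],[-2.6,18.8,0],[-2.6,18.8,0]],"dr":[[0,0,-4],[0,0,-8],[0,0,-13],[0,0,-18.4],[0,0,-18.4],[0,0,-18.4],[0,0,-18.4],[0,0,-18.4]],"gripper":[1,1,1,1,1,1,1,1]}' 50
python3 - <<'E'
from h import *
go(*W(-30,-111),-28,173.35)
c=cam('wrist');im=snap('wrist','w15.png');hsv=cv2.cvtColor(im,cv2.COLOR_RGB2HSV);m=cv2.inRange(hsv,*RNG['red'])|cv2.inRange(hsv,*RNG['red2'])
ys,xs=np.nonzero(m);y0=np.percentile(ys,0.1);r=xs[ys<y0+6];print('px',y0,r.min(),r.max(),[ (xs[abs(ys-y)<2].min(),xs[abs(ys-y)<2].max()) for y in (180,220,260)])
print(S(bot.read_state()['tcp_pos']),S(ray(c,[(323,y0),(r.min(),y0+4),(r.max(),y0+4)],22)).round(1).tolist())
E
```

```text
time: 40.65
tcp_pos: [516.5, -99.5, -23.0]
tcp_rot: [-180.0, -0.0, 173.3]
ft_force: [0.1, -0.1, -1.4]
gripper_width: 58.5
xyz cm [-6.08  0.09  0.5 ] dr [-0.  -0.  -0.1] t 40.65 w 58.5 F [ 0.1 -0.1 -1.4] tcp [516.5 -99.5 -23. ]
px 160.0 220 428 [(np.int64(220), np.int64(428)), (np.int64(223), np.int64(425)), (np.int64(225), np.int64(422))]
[ -90.66414815 -111.88562394] [[-145.5, -111.2], [-144.3, -142.0], [-144.2, -79.8]]
```

```bash

python3 -m handwheel '{"xyz":[[0,0.1,0.5],[-1,0.1,0.5],[-2,0.1,0.5],[-3,0.1,0.5],[-4,0.1,0.5],[-5,0.1,0.5],[-6.1,0.1,0.5],[-6.1,0.1,0.5],[-6.1,0.1,0.5]],"dr":[[0,0,0],[0,0,0],[0,0,0],[0,0,0],[0,0,0],[0,0,0],[0,0,0],[0,0,0],[0,0,0]],"gripper":[1,1,1,1,1,1,1,1,1]}' 50
python3 -m handwheel '{"xyz":[[0,0,0],[0,0,0],[0,0,0],[0,0,-0.2],[3,0,-0.2],[6,0,-0.2],[9.5,0,-0.2],[9.5,0,-0.2],[9.5,0,-0.2],[9.5,0,-0.2],[9.5,0,-0.2],[9.5,0,-0.2]],"dr":[[0,0,0],[0,0,0],[0,0,0],[0,0,0],[0,0,0],[0,0,0],[0,0,0],[0,0,0],[0,0,0],[0,0,0],[0,0,0],[0,0,0]],"gripper":[-1,-1,-1,-1,-1,-1,-1,-1,0.4,0.4,0.4,0.4]}' 50
python3 - <<'E'
from h import *
go(*W(-24,-111),-24,173.35)
im=snap('wrist');hsv=cv2.cvtColor(im,cv2.COLOR_RGB2HSV);m=cv2.inRange(hsv,*RNG['red'])|cv2.inRange(hsv,*RNG['red2'])
ys,xs=np.nonzero(m);print('px',xs.min(),xs.max(),ys.min(),ys.max())
E
```

```text
time: 41.82
tcp_pos: [577.5, -104.8, -28.0]
tcp_rot: [180.0, -0.0, 173.3]
ft_force: [0.3, 0.1, -1.8]
gripper_width: 58.5
time: 43.32
tcp_pos: [483.9, -93.9, -25.9]
tcp_rot: [-180.0, 0.0, 173.3]
ft_force: [-0.0, 0.3, 0.1]
gripper_width: 25.5
xyz cm [-9.97 -0.1  -0.19] dr [-0.  0. -0.] t 43.325 w 25.5 F [-0.   0.3  0.1] tcp [483.9 -93.9 -25.9]
px 270 378 398 427
```

```bash

python3 -m handwheel '{"xyz":[[0,0,-0.2],[-2,0,-0.2],[-3,0,-0.2],[-4,0,-0.2],[-5,0,-0.2],[-6,0,-0.2],[-7,0,-0.2],[-8,0,-0.2],[-9,0,-0.2],[-10,0,-0.2],[-10,0,-0.2]],"dr":[[0,0,0],[0,0,0],[0,0,0],[0,0,0],[0,0,0],[0,0,0],[0,0,0],[0,0,0],[0,0,0],[0,0,0],[0,0,0]],"gripper":[0.4,0.4,0.4,0.4,0.4,0.4,0.4,0.4,0.4,0.4,0.4]}' 50
python3 -m handwheel '{"xyz":[[-0.2,0,0],[-0.4,0,0],[-0.6,0,0],[-0.8,0,0],[-0.9,0,0],[-0.9,0,0]],"dr":[[0,0,0],[0,0,0],[0,0,0],[0,0,0],[0,0,0],[0,0,0]],"gripper":[0.4,0.4,0.4,0.4,0.4,0.4]}' 50
python3 - <<'E'
from h import *
s=bot.read_state();print(S(s['tcp_pos']))
E
```

```text
time: 44.75
tcp_pos: [584.2, -105.6, -23.7]
tcp_rot: [-180.0, 0.1, 173.3]
ft_force: [0.1, 0.2, -0.1]
gripper_width: 26.0
time: 45.5
tcp_pos: [590.4, -106.2, -24.0]
tcp_rot: [180.0, -0.2, 173.3]
ft_force: [-6.4, 1.1, 5.3]
gripper_width: 25.7
[ -16.53964689 -109.99773426]
```

All three trays are home. I'll retreat and find the bar.

```bash

python3 -m handwheel '{"xyz":[[-0.1,0,0],[-0.1,0,0],[1,0,0],[5,0,-3],[10,0,-8],[10,0,-15],[10,0,-16.5],[10,0,-16.5]],"dr":[[0,0,0],[0,0,0],[0,0,0],[0,0,0],[0,0,0],[0,0,0],[0,0,0],[0,0,0]],"gripper":[0.4,0.4,0.4,0.4,0.4,0,0,0]}' 40
python3 - <<'E'
from h import *
im=snap('top','t16.png');c=cam('top');hsv=cv2.cvtColor(im,cv2.COLOR_RGB2HSV)
m=cv2.inRange(hsv,(0,0,125),(180,60,255));m[:,:100]=0;m[:,200:]=0;m[:238]=0;m[412:]=0
ks=[k for k in cv2.findContours(m,0,1)[0] if cv2.contourArea(k)>60]
for k in ks:
    (x,y),(w,h),a=cv2.minAreaRect(ray(c,k[:,0],14)[:,:2].astype(np.float32)); print('bar',round(x),round(y),round(w),round(h),round(a,1),cv2.boundingRect(k))
go(470,320,140,83)
E
```

```text
time: 46.5
tcp_pos: [494.5, -95.3, 143.8]
tcp_rot: [-180.0, 0.4, 173.3]
ft_force: [0.8, -0.3, -0.5]
gripper_width: 42.7
bar 371 341 13 180 82.9 (126, 312, 28, 100)
bar 545 319 13 115 83.0 (153, 238, 18, 60)
bar 566 424 67 25 6.2 (100, 238, 14, 35)
xyz cm [ 7.13 40.95  0.17] dr [ 0.1  0.2 90.3] t 46.55 w 42.2 F [ 0.4  0.7 -0.1] tcp [493.3 -95.  142.1]
```

```bash

python3 -m handwheel '{"xyz":[[1,5,0],[2,10,0],[3,15,0],[4,20,0],[5,25,0],[6,30,0],[7,36,0],[7.1,41,0],[7.1,41,0],[7.1,41,0],[7.1,41,0]],"dr":[[0,0,10],[0,0,20],[0,0,30],[0,0,40],[0,0,50],[0,0,60],[0,0,70],[0,0,80],[0,0,90.3],[0,0,90.3],[0,0,90.3]],"gripper":[-0.2,-0.2,-0.2,-0.2,-0.2,-0.2,-0.2,-0.2,-0.2,-0.2,-0.2]}' 40
python3 - <<'E'
from h import *
c=cam('wrist');im=snap('wrist','w17.png');hsv=cv2.cvtColor(im,cv2.COLOR_RGB2HSV)
m=cv2.inRange(hsv,(0,0,125),(180,60,255));m[285:]=0
ks=[k for k in cv2.findContours(m,0,1)[0] if cv2.contourArea(k)>150]
for k in ks:
    (x,y),(w,h),a=cv2.minAreaRect(ray(c,k[:,0],14)[:,:2].astype(np.float32)); print('bar',round(x),round(y),round(w),round(h),round(a,1),cv2.boundingRect(k))
m=cv2.inRange(hsv,(0,0,0),(180,255,50));m[285:]=0
n,_,st,ce=cv2.connectedComponentsWithStats(m)
for s,q in zip(st[1:],ce[1:]):
    if s[4]>150: print('dark',s,q.round(0),ray(c,q,38)[0].round(1))
go(474,328,20,83)
E
```

```text
time: 47.92
tcp_pos: [469.1, 319.8, 140.1]
tcp_rot: [-179.9, 0.1, 83.2]
ft_force: [0.4, -0.0, 0.2]
gripper_width: 51.3
bar 460 366 193 461 83.3 (0, 0, 640, 285)
dark [312 198  29   7 160] [326. 200.] [472.3 336.1  38. ]
xyz cm [ 0.89  0.38 12.04] dr [-0.   0.   0.2] t 47.975 w 51.2 F [0.5 0.3 0.2] tcp [469.3 319.7 140.4]
```

View pics/w17.png

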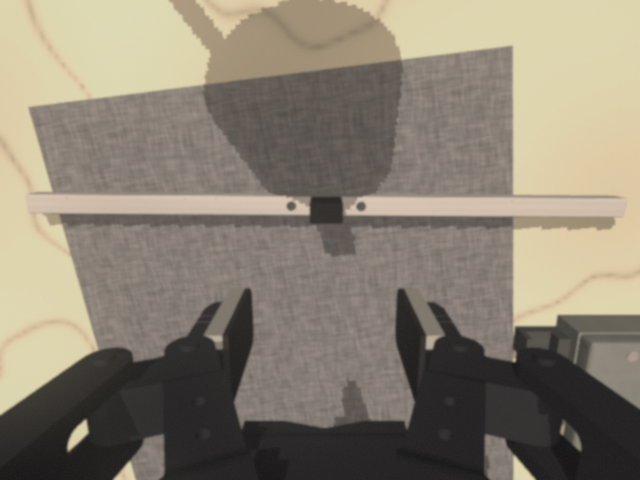

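The bar is upright with its grip at (326,205), centre line tilted only 0.4°.

```bash
python3 - <<'E'
from h import *
c=cam('wrist')
for z,uv in((14,(326.5,204.5)),(40,(326.5,204)),(40,(326.5,197)),(14,(326.5,194)),(14,(326.5,214))): print(z,ray(c,uv,z)[0].round(1))
p=ray(c,(326.5,204.5),14)[0]
go(p[0],p[1],-9,82.8)
E
```

```text
14 [472.  328.7  14. ]
40 [472.5 334.   40. ]
40 [473.1 338.6  40. ]
14 [472.9 336.3  14. ]
14 [471.2 321.8  14. ]
xyz cm [ 0.94  0.17 14.94] dr [-0.   0.   0.4] t 47.975 w 51.2 F [0.5 0.3 0.2] tcp [469.3 319.7 140.4]
```

```bash

python3 -m handwheel '{"xyz":[[0.5,0.2,5],[1,0.2,9],[1,0.2,12],[1,0.2,13.5],[1,0.2,14.5],[1,0.2,14.9],[1,0.2,14.9],[1,0.2,14.9]],"dr":[[0,0,0.4],[0,0,0.4],[0,0,0.4],[0,0,0.4],[0,0,0.4],[0,0,0.4],[0,0,0.4],[0,0,0.4]],"gripper":[-0.2,-0.2,-0.2,-0.2,-0.2,-0.2,-0.2,-0.2]}' 40
python3 -m handwheel '{"xyz":[[0,0,0],[0,0,0],[0,0,0],[0,0,0],[0,0,0]],"dr":[[0,0,0],[0,0,0],[0,0,0],[0,0,0],[0,0,0]],"gripper":[1,1,1,1,1]}' 80
```

```text
time: 48.98
tcp_pos: [473.3, 330.6, -7.1]
tcp_rot: [179.9, -0.0, 82.6]
ft_force: [0.8, 0.2, -0.1]
gripper_width: 51.2
time: 49.6
tcp_pos: [472.9, 330.5, -7.1]
tcp_rot: [180.0, -0.0, 82.6]
ft_force: [-1.0, -1.0, 7.6]
gripper_width: 20.2
```

```bash

python3 -m handwheel '{"xyz":[[0,0,-0.5],[0,0,-2],[0,0,-5],[0,0,-7],[0,0,-7],[0,0,-7]],"dr":[[0,0,0],[0,0,0],[0,0,0],[0,0,0],[0,0,0],[0,0,0]],"gripper":[1,1,1,1,1,1]}' 100
python3 - <<'E'
from h import *
go(*W(-170,0),63,173.35)
E
```

```text
time: 50.35
tcp_pos: [472.4, 330.0, 61.8]
tcp_rot: [-180.0, 0.0, 82.6]
ft_force: [0.5, 0.2, -2.8]
gripper_width: 19.4
xyz cm [-30.94   1.81  -0.1 ] dr [ -0.   -0.  -90.7] t 50.35 w 19.4 F [ 0.5  0.2 -2.8] tcp [472.4 330.   61.8]
```

```bash

python3 -m handwheel '{"xyz":[[-3,0.3,0],[-6,0.5,0],[-9,0.7,0],[-13,1,0],[-17,1.2,0],[-21,1.4,0],[-25,1.6,0],[-29,1.8,0],[-30.9,1.8,0],[-30.9,1.8,0],[-30.9,1.8,0]],"dr":[[0,0,-10],[0,0,-20],[0,0,-30],[0,0,-40],[0,0,-50],[0,0,-60],[0,0,-70],[0,0,-80],[0,0,-90.7],[0,0,-90.7],[0,0,-90.7]],"gripper":[1,1,1,1,1,1,1,1,1,1,1]}' 100
python3 - <<'E'
from h import *
go(*W(-19,0),55,173.35)
E
```

```text
time: 51.72
tcp_pos: [450.9, 21.9, 61.8]
tcp_rot: [180.0, -0.0, 173.1]
ft_force: [-0.3, 0.7, -1.5]
gripper_width: 19.3
xyz cm [-15.1   -0.05   0.67] dr [ 0.  -0.  -0.2] t 51.725 w 19.3 F [-0.3  0.7 -1.5] tcp [450.9  21.9  61.8]
```

```bash

python3 -m handwheel '{"xyz":[[-4,0,0],[-8,0,0],[-12,0,0],[-15.1,0,0.5],[-15.1,0,0.5],[-15.1,0,0.5],[-15.1,0,0.5]],"dr":[[0,0,-0.2],[0,0,-0.2],[0,0,-0.2],[0,0,-0.2],[0,0,-0.2],[0,0,-0.2],[0,0,-0.2]],"gripper":[1,1,1,1,1,1,1]}' 100
python3 - <<'E'
from h import *
go(*W(-19,0),3,173.35)
a=snap('wrist','w18.png');t=snap('top','t18.png')
b=t[195:275,205:461]
cv2.imwrite('pics/p18.png',np.vstack([cv2.resize(a,(480,360)),cv2.resize(b,(480,150),interpolation=2)])[:,:,::-1])
E
```

```text
time: 52.6
tcp_pos: [599.9, 4.5, 57.0]
tcp_rot: [-180.0, -0.1, 173.5]
ft_force: [-0.6, -0.4, -2.0]
gripper_width: 19.6
xyz cm [-0.11 -0.11  5.4 ] dr [-0.  -0.1  0.2] t 52.6 w 19.6 F [-0.6 -0.4 -2. ] tcp [599.9   4.5  57. ]
```

View pics/p18.png

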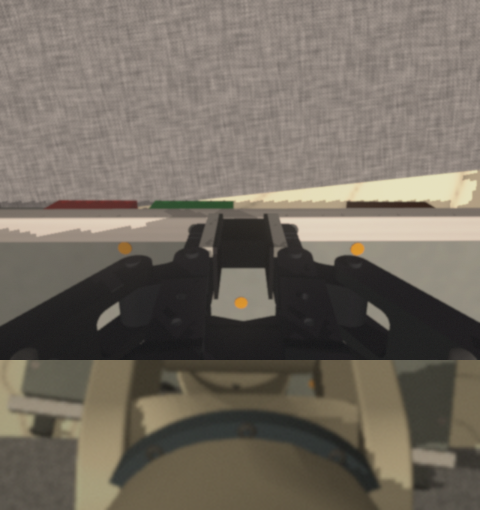

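All three tray ends sit flush behind the bar (row ~205), and the bar is level and centred on the screws. I'll lower it, watching the force.

```bash

python3 -m handwheel '{"xyz":[[-0.1,-0.1,1.5],[-0.1,-0.1,3],[-0.1,-0.1,3.8],[-0.1,-0.1,4.3],[-0.1,-0.1,4.3]],"dr":[[0,0,0.2],[0,0,0.2],[0,0,0.2],[0,0,0.2],[0,0,0.2]],"gripper":[1,1,1,1,1]}' 100
python3 - <<'E'
from h import *
go(*W(-19,0),3,173.35)
E
```

```text
time: 53.32
tcp_pos: [601.6, 2.9, 13.8]
tcp_rot: [-180.0, -0.1, 173.3]
ft_force: [-0.8, 0.4, -1.7]
gripper_width: 19.1
xyz cm [0.09 0.03 1.08] dr [-0.  -0.1 -0. ] t 53.325 w 19.1 F [-0.8  0.4 -1.7] tcp [601.6   2.9  13.8]
```

```bash

python3 -m handwheel '{"xyz":[[0.1,0,0.2],[0.1,0,0.4],[0.1,0,0.6],[0.1,0,0.6]],"dr":[[0,0,0],[0,0,0],[0,0,0],[0,0,0]],"gripper":[1,1,1,1]}' 100
```

```text
time: 53.82
tcp_pos: [601.7, 3.3, 9.0]
tcp_rot: [180.0, 0.1, 173.4]
ft_force: [-0.5, 4.8, 6.7]
gripper_width: 19.8
```

```bash

python3 -m handwheel '{"xyz":[[0,0,0.1],[0,0,0.2],[0,0,0.3],[0,0,0.3]],"dr":[[0,0,0],[0,0,0],[0,0,0],[0,0,0]],"gripper":[1,1,1,1]}' 100
```

```text
time: 54.32
tcp_pos: [602.0, 3.3, 8.7]
tcp_rot: [180.0, 0.1, 173.4]
ft_force: [-10.7, 4.7, 36.7]
gripper_width: 19.6
```

Contact came about 6 mm too early, so one end is probably on a cheek. I'll unload, then compare the bar ends in the top view with the seated bar in the first picture.

```bash
python3 - <<'E'
from h import *
s=bot.read_state();print(s['ft_force'].round(1),s['ft_torque'].round(2))
E
python3 -m handwheel '{"xyz":[[0,0,-0.3],[0,0,-0.4],[0,0,-0.4]],"dr":[[0,0,0],[0,0,0],[0,0,0]],"gripper":[1,1,1]}' 100
python3 - <<'E'
from h import *
s=bot.read_state();print(s['ft_force'].round(1),s['ft_torque'].round(2))
a=cv2.imread('pics/top0.png')[:,:,::-1];b=snap('top','t19.png')
for nm,im in(('t0',a),('now',b)):
    hsv=cv2.cvtColor(np.ascontiguousarray(im),cv2.COLOR_RGB2HSV);print(nm)
    for x in (224,228,232,238,244,424,430,434,438,441):
        col=im[215:275,x].astype(int).sum(1)/3
        print(x,col[max(0,0):].round(0).astype(int).tolist()[5:50] if x in(232,438) else '', 'rows',[215+i for i in range(60) if 105<col[i] and hsv[215+i,x,1]<55])
E
```

```text
[-10.7   4.7  36.7] [-0.8   1.92 -0.06]
time: 54.7
tcp_pos: [601.5, 3.2, 9.6]
tcp_rot: [180.0, 0.1, 173.3]
ft_force: [-0.8, 4.7, 4.4]
gripper_width: 19.8
[-0.8  4.7  4.4] [-0.52  0.04  0.03]
t0
224  rows [222, 223, 224, 225, 226, 227, 228]
228  rows [222, 223, 224, 225, 226, 227, 228, 229]
232 [52, 59, 85, 116, 136, 144, 146, 145, 139, 123, 95, 70, 56, 55, 61, 68, 75, 82, 87, 89, 90, 91, 90, 89, 88, 88, 90, 90, 89, 87, 88, 87, 87, 89, 90, 88, 89, 90, 89, 87, 83, 83, 81, 83, 84] rows [223, 224, 225, 226, 227, 228, 229]
238  rows [224, 225, 226, 227, 228, 229, 230, 236]
244  rows [225, 226, 227, 228, 229, 230, 231]
424  rows [250, 251, 252, 253, 254, 255, 256, 257]
430  rows [251, 252, 253, 254, 255, 256, 257, 258]
434  rows [252, 253, 254, 255, 256, 257, 258]
438 [99, 98, 98, 98, 98, 99, 102, 102, 101, 99, 99, 99, 100, 98, 99, 98, 98, 100, 100, 100, 98, 96, 85, 69, 56, 49, 46, 43, 47, 51, 57, 80, 117, 139, 147, 149, 150, 148, 138, 111, 76, 59, 60, 70, 80] rows [252, 253, 254, 255, 256, 257, 258, 259]
441  rows [226, 227, 228, 253, 254, 255, 256, 257, 258, 259]
now
224  rows [221, 222, 223, 224, 225, 226, 227]
228  rows [221, 222, 223, 224, 225, 226, 227, 228]
232 [63, 87, 119, 138, 146, 147, 148, 143, 125, 97, 72, 58, 57, 57, 61, 70, 77, 84, 88, 89, 90, 91, 90, 89, 89, 89, 91, 91, 90, 89, 88, 87, 88, 90, 91, 91, 90, 91, 90, 88, 85, 83, 83, 83, 84] rows [222, 223, 224, 225, 226, 227, 228]
238  rows [222, 223, 224, 225, 226, 227, 228, 229, 230]
244  rows [223, 224, 225, 226, 227, 228, 229, 230]
424  rows [247, 248, 249, 250, 251, 252, 253]
430  rows [248, 249, 250, 251, 252, 253, 254]
434  rows [248, 249, 250, 251, 252, 253, 254, 255]
438 [63, 62, 61, 62, 61, 63, 65, 64, 63, 63, 62, 63, 64, 64, 63, 64, 63, 66, 76, 88, 96, 95, 85, 70, 55, 49, 46, 64, 100, 130, 145, 149, 151, 151, 142, 120, 95, 83, 83, 77, 66, 58, 61, 71, 81] rows [249, 250, 251, 252, 253, 254, 255]
441  rows [249, 250, 251, 252, 253, 254, 255]
```

Compared with the first picture, the left end is 1 px and the right end 4 px too far in. The bar is yawed about 0.75° and the right end sits on the rear cheek. I'll lift, turn it back and lower.

```bash

python3 -m handwheel '{"xyz":[[0,0,-0.5],[0,0,-1.4],[0.15,0,-1.4],[0.15,0,-1.4],[0.15,0,-1],[0.15,0,-0.5],[0.15,0,-0.2],[0.15,0,-0.2]],"dr":[[0,0,0],[0,0,0],[0,0,0.8],[0,0,0.8],[0,0,0.8],[0,0,0.8],[0,0,0.8],[0,0,0.8]],"gripper":[1,1,1,1,1,1,1,1]}' 100
python3 - <<'E'
from h import *
s=bot.read_state();print(s['ft_torque'].round(2))
b=snap('top','t20.png');hsv=cv2.cvtColor(b,cv2.COLOR_RGB2HSV)
for x in (228,232,238,430,434,438): 
    col=b[215:275,x].astype(int).sum(1)/3; r=[215+i for i in range(60) if 105<col[i] and hsv[215+i,x,1]<55];print(x,np.mean(r))
E
```

```text
time: 55.75
tcp_pos: [599.0, 3.2, 10.7]
tcp_rot: [-180.0, -0.1, 172.5]
ft_force: [-0.7, -0.6, -2.7]
gripper_width: 19.3
[-0.   -0.03  0.02]
228 224.0
232 224.5
238 225.5
430 254.0
434 254.5
438 255.0
```

```bash

python3 -m handwheel '{"xyz":[[0,0,0.2],[0,0,0.4],[0,0,0.4]],"dr":[[0,0,0],[0,0,0],[0,0,0]],"gripper":[1,1,1]}' 100
```

```text
time: 56.18
tcp_pos: [599.3, 3.2, 7.0]
tcp_rot: [-180.0, -0.0, 172.5]
ft_force: [0.4, 0.2, -2.3]
gripper_width: 19.1
```

```bash

python3 -m handwheel '{"xyz":[[0,0,0.1],[0,0,0.2],[0,0,0.2]],"dr":[[0,0,0],[0,0,0],[0,0,0]],"gripper":[1,1,1]}' 100
```

```text
time: 56.55
tcp_pos: [599.4, 3.2, 5.1]
tcp_rot: [-180.0, -0.0, 172.5]
ft_force: [-1.2, 0.6, -2.9]
gripper_width: 19.6
```

Past the earlier contact height with no load. Continue gently.

```bash

python3 -m handwheel '{"xyz":[[0,0,0.1],[0,0,0.2],[0,0,0.2]],"dr":[[0,0,0],[0,0,0],[0,0,0]],"gripper":[1,1,1]}' 100
```

```text
time: 56.92
tcp_pos: [599.4, 3.2, 3.1]
tcp_rot: [-180.0, -0.0, 172.5]
ft_force: [-0.3, 0.1, -3.6]
gripper_width: 19.1
```

```bash

python3 -m handwheel '{"xyz":[[0,0,0.1],[0,0,0.1]],"dr":[[0,0,0],[0,0,0]],"gripper":[1,1]}' 100
```

```text
time: 57.18
tcp_pos: [599.5, 3.2, 3.0]
tcp_rot: [-180.0, 0.0, 172.5]
ft_force: [-3.1, 0.1, 7.3]
gripper_width: 19.0
```

Floor contact at TCP z=3.0, exactly the predicted seat height. Release, retreat and check.

```bash

python3 -m handwheel '{"xyz":[[0,0,-0.1],[0,0,-0.1],[0,0,-0.1],[0,0,-0.1],[0,0,-2],[0,0,-6],[0,0,-10],[0,0,-15],[5,0,-17],[5,0,-17],[5,0,-17]],"dr":[[0,0,0],[0,0,0],[0,0,0],[0,0,0],[0,0,0],[0,0,0],[0,0,0],[0,0,0],[0,0,0],[0,0,0],[0,0,0]],"gripper":[-0.2,-0.2,-0.2,-0.2,-0.2,-0.2,-0.2,-0.2,-0.2,-0.2,-0.2]}' 60
python3 - <<'E'
from h import *
c=cam('wrist');im=snap('wrist','w21.png');hsv=cv2.cvtColor(im,cv2.COLOR_RGB2HSV)
s=bot.read_state();print(S(s['tcp_pos']))
# bar: bright, low saturation, per-column rows
m=cv2.inRange(hsv,(0,0,125),(180,60,255));m[:120]=0;m[290:]=0
m=cv2.morphologyEx(m,cv2.MORPH_OPEN,np.ones((5,25)))
for k in cv2.findContours(m,0,1)[0]:
    if cv2.contourArea(k)>400: print('bar',cv2.boundingRect(k),[S(p).round(1).tolist() for p in ray(c,cv2.boxPoints(cv2.minAreaRect(k)),24)])
for n,(lo,hi) in {'green':RNG['green'],'red':RNG['red']}.items():
    mm=cv2.inRange(hsv,lo,hi)
    if n=='red': mm|=cv2.inRange(hsv,*RNG['red2'])
    mm[300:]=0
    ys,xs=np.nonzero(mm)
    if len(xs): print(n,xs.min(),xs.max(),ys.min(),ys.max(),S(ray(c,[(xs.min(),ys.min()),(xs.max(),ys.min())],22)).round(1).tolist())
sm=cv2.inRange(hsv,(8,130,110),(25,255,255));n,_,st,ce=cv2.connectedComponentsWithStats(sm)
for q,t in zip(st[1:],ce[1:]):
    if 20<q[4]<400: print('screw',t.round(0),S(ray(c,t,46)[0]).round(1))
b=snap('top','t21.png');h2=cv2.cvtColor(b,cv2.COLOR_RGB2HSV)
for x in (228,232,238,430,434,438):
    col=b[215:275,x].astype(int).sum(1)/3; r=[215+i for i in range(60) if 105<col[i] and h2[215+i,x,1]<55];print(x,np.mean(r))
E
```

```text
time: 58.55
tcp_pos: [550.4, 9.7, 173.2]
tcp_rot: [180.0, 0.1, 172.5]
ft_force: [0.1, 0.4, 0.5]
gripper_width: 51.4
[-69.55298422   0.46796033]
bar (57, 265, 254, 18) [[-27.5, -213.5], [-24.5, -10.5], [-10.0, -10.8], [-13.0, -216.1]]
bar (0, 120, 640, 170) [[-140.1, -235.1], [-133.2, 233.4], [0.1, 257.3], [-7.6, -263.7]]
green 248 316 286 298 [[-6.4, -61.7], [-5.6, -6.1]]
red 155 231 285 299 [[-8.4, -137.8], [-7.5, -75.6]]
screw [199. 295.] [ -9.1 -94.5]
screw [283. 294.] [ -8.8 -30.8]
screw [324. 317.] [10.6  0.6]
screw [325. 363.] [50.6  0.7]
screw [237. 407.] [ 90.3 -72.5]
screw [326. 406.] [90.7  0.5]
228 nan
232 nan
238 nan
430 nan
434 nan
438 nan
  return _methods._mean(a, axis=axis, dtype=dtype,
  ret = ret.dtype.type(ret / rcount)
```

```bash

python3 -m handwheel '{"xyz":[[4,4,-2],[9,9,-4],[14,14,-4],[18,19,-4],[20,24,-4],[20,29,-4],[20,34,-4],[20,38,-4],[20,38,-4],[20,38,-4],[20,38,-4]],"dr":[[0,0,0],[0,0,0],[0,0,0],[0,0,0],[0,0,0],[0,0,0],[0,0,0],[0,0,0],[0,0,0],[0,0,0],[0,0,0]],"gripper":[-0.2,-0.2,-0.2,-0.2,-0.2,-0.2,-0.2,-0.2,-0.2,-0.2,-0.2]}' 60
python3 - <<'E'
from h import *
a=np.ascontiguousarray(cv2.imread('pics/top0.png')[:,:,::-1]);b=snap('top','t22.png')
for nm,im in(('t0',a),('now',b)):
    h2=cv2.cvtColor(im,cv2.COLOR_RGB2HSV);o=[]
    for x in (228,238,260,300,360,400,430,438):
        v=im[215:275,x].astype(float).mean(1);w=np.clip(v-105,0,None)*(h2[215:275,x,1]<55);o.append(round(float((w*np.arange(215,275)).sum()/max(w.sum(),1)),1))
    print(nm,o)
    m=cv2.inRange(h2,(0,0,105),(180,55,255));print('ends',[ (np.nonzero(m[r])[0][(np.nonzero(m[r])[0]>210)&(np.nonzero(m[r])[0]<455)]).tolist()[:3] for r in (224,225,226)],[(np.nonzero(m[r])[0][(np.nonzero(m[r])[0]>400)&(np.nonzero(m[r])[0]<450)]).tolist()[-3:] for r in (255,256,257)])
print(trays(b,cam('top'),(320,180,560,420),('green','red')))
# deck items moved?
d=cv2.absdiff(a,b).max(2)[110:200,235:450];print('deck diff px',(d>50).sum())
c=cam('scene');s0=np.ascontiguousarray(cv2.imread('pics/scene0.png')[:,:,::-1]);s1=snap('scene','s22.png')
d=cv2.absdiff(s0,s1).max(2)[265:350,200:420];print('scene deck diff',(d>50).sum())
def bl(im):
    o=[]
    for x in (240,260,280,345,370,400,420):
        v=im[225:290,x].astype(float).mean(1);w=np.clip(v-140,0,None);o.append(round(float((w*np.arange(225,290)).sum()/max(w.sum(),1)),1))
    return o
print(bl(s0),bl(s1),bot.read_state()['time'])
E
```

```text
time: 60.02
tcp_pos: [400.9, 411.4, 211.9]
tcp_rot: [-180.0, -0.0, 172.5]
ft_force: [-0.1, 0.1, -0.2]
gripper_width: 51.5
t0 [225.5, 227.1, 229.3, 235.1, 244.5, 250.0, 254.4, 255.4]
ends [[219, 220, 221], [220, 221, 222], [219, 220, 221]] [[441, 442, 443], [440, 441, 442], [440, 441, 442]]
now [224.6, 226.7, 231.0, 234.8, 244.2, 249.4, 254.4, 255.1]
ends [[217, 218, 219], [217, 218, 219], [217, 218, 219]] [[438, 439, 440], [438, 439, 440], [438, 439, 440]]
{'green': (616, -35, 56, 9, 84.7), 'red': (608, -109, 60, 11, 83.1)}
deck diff px 0
scene deck diff 0
[236.4, 240.4, 244.5, 257.6, 262.6, 268.7, 272.8] [237.0, 241.0, 244.5, 258.0, 263.0, 269.0, 273.0] 60.125
```

```bash
python3 - <<'E'
from h import *
c=cam('top');b=cv2.imread('pics/t22.png')[:,:,::-1]
for l,y in (('brown',111),('lane2 empty',37),('green',-37),('red',-111)):
    print(l,[(a,b[tuple(np.round(proj(c,[*W(a,y),22])[0]).astype(int)[::-1])].tolist()) for a in (-3,-6,-9,-12)])
print(bot.sign_off())
E
```

```text
brown [(-3, [62, 40, 30]), (-6, [97, 86, 74]), (-9, [142, 131, 116]), (-12, [166, 155, 136])]
lane2 empty [(-3, [176, 171, 136]), (-6, [157, 149, 121]), (-9, [157, 148, 127]), (-12, [170, 159, 140])]
green [(-3, [38, 75, 36]), (-6, [43, 65, 39]), (-9, [128, 122, 105]), (-12, [157, 147, 129])]
red [(-3, [103, 25, 22]), (-6, [83, 52, 46]), (-9, [110, 92, 82]), (-12, [158, 147, 129])]
the job is handed in; nothing more can be done
None
```

The job is handed in. The three trays present are home under the shelf: red in lane 0, green in lane 1 and brown in lane 3. There was no blue tray. The retaining bar is back across both saddles, grip up. `sign_off` gave no verdict.

**Last checks**
- **Trays:** each one stopped against its back stop with the pusher at the same depth, 16–16.5 mm in front of the shelf edge. The final top view shows a tray-coloured end at the mouth of each of the three lanes.
- **Bar:** it touched the saddle floor at the predicted height. In the top view most points match its starting position within 1 px (about 2 mm); one column in the middle differed by 1.7 px. It moved about 5 mm along its length, from off-centre to roughly centred. The wrist view suggested about 0.85° of skew, inside the 2.3° limit.
- **Shelf items:** no difference from the first pictures around the cock, watch case and finial.
- **Robot:** clear of everything. The run took about 60 s.

**What went wrong on the way**
- **Missed grasps:** the real fingertips are about 34 mm above the reported TCP. My first closes on the bar and on the brown tray shut above them, and the bar's first lift held only the top of its grip.
- **Pressed too hard:** while setting the bar aside I chained three downward moves and reached 100 N at the wrist (limit 120 N).
- **Bar re-seating:** on the first try the bar came down on a saddle cheek because it was turned about 0.75°. I lifted it, turned it back and lowered it again.

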